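Charge the tumbling box through the hopper

ROBOT

A 6-joint arm with a two-finger parallel gripper is mounted at the origin on a cart in front of the work surface, level with it; the furniture and walls round the work are solid. World frame = base frame: x ahead of the robot, y to its left, z up, the work surface at z = 0. Lengths are in mm, angles in rad, forces in N, time in s.
With the tool pointing down it reaches from about 300 to 775 mm from the base axis. Payload 14.6 kg.
Tool frame: the origin (TCP) lies at the very end of the fingers, on their centre line; the grasp point (between the pads) lies 19 mm behind it; z points along the fingers, y is the line along which they close (so a half turn about z gives the same grasp; the last joint's range is limited). The gripper opens to 94 mm and grips with 3 to 60 N. Pads are 16 mm wide; open, the fingers measure 119 mm over their backs; the gripper's body (75 mm by 177 mm) begins 78 mm behind the grasp point.
Start: joints at [1.085, 0.3, 1.521, -0, 1.321, -0.067], TCP at [223.662, 502.459, 205.446] pointing down, gripper open.
Joint ranges: [-3.03, 3.03], [-0.79, 2.21], [0.23, 2.52], [-1.04, 4.18], [0, 3.07], [-2.55, 2.55]. Speed limits (rad/s): [2.22, 2.22, 2.57, 3.14, 3.14, 3.14].

INTERFACE

Orientations are given as [roll, pitch, yaw] about the fixed x, y, z axes, in that order (R = Rz(yaw) Ry(pitch) Rx(roll)).
In Python, from cell import manip gives the robot as it stands.
- The arm moves only by the tool servo_tool, never from a script. Its argument "motion" is a list that holds one entry, the list of rows, each a list of 7 numbers: the shift along the world's x, y, z as a fraction of full scale, then the turn, a rotation vector about the world's x, y, z as a fraction of full scale, then the closure, from 0 (fully open) to 1 (shut). In form: [[[x, y, z, rx, ry, rz, gripper], ...]]. A call has 1 to 10 rows; each row is the pose to reach, as a shift and turn from the pose commanded when the call began, turning the shorter way round; what a row does not reach only later rows make up. Full scale, the value 1, is 0.5 m for a shift and pi rad for a turn. A row lasts 1/10 s, in which the tool goes at most 50 mm and 8.59 degrees, less where a joint would pass 70% of its speed; a pose out of reach is approached as far as the arm can. A call with a number of a shift or a turn outside -1 to 1 is refused whole. A call with a gripper value outside its range is refused whole. The fingers move at their own pace and stop on an object; "newtons" is the grip in N (left out, the last holds). Time passes only in rows, so rows that repeat a pose let the fingers close. It gives the time, the measured TCP pose, the force, the opening and the grip force at its end, in the units of the state.
- manip.read_state(): the state, without advancing time (a new reading comes with each control period).
- manip.camera(name): name is "side" or "top"; returns a dict with "frame" (480x640x3 uint8, red, green, blue), "range_z" (480x640 float32, mm along the optical axis (not along the pixel's ray), 0 where there is no reading), "vfov" (degrees; the focal length in pixels is half the picture's height over the tangent of half this angle, whatever the lens; pixels are square), "cx", "cy" (the principal point, pixels), "k1" (the pictures are not rectified: a ray, as slopes to the right and down, at radius r is drawn at 1 + k1 r^2 times it, then the intrinsics apply), "cam_to_world" (4x4, takes a point from camera to world coordinates). Camera axes: x right, y down, z forward; pixel columns grow to the right and rows downward; lengths in mm; the calibration is good to about 2 mm. A picture is of the moment at which its call begins.
- manip.sign_off(): hands the job in; it is judged then, once.
The state is a dict: "clock": time; "joints": joint angles; "qd": joint speeds; "effort": joint torques, N m; "eef_pos": TCP position; "eef_rot": TCP orientation; "wrist_force": force on the tool from outside, world axes, zero at the start; "moment": the same for the moment, N m; "finger_gap": finger opening in mm; "finger_force": force on a finger pad.
Only numpy, scipy, OpenCV 4.12 (cv2) and the standard library are available. Lean on these libraries where they do the work, as an engineer would, in place of code of your own. Each camera call takes 0.05 s, during which the arm holds its last target. There are 200 camera calls.

TASK

Charge the tumbling box with the wooden tumbling balls: slide the box in under the hopper until it clicks fully home and, with the gate still shut, bring every ball from the trough into the hopper with the scoop, never with the fingers. Then slide the gate only partly open, about 80 mm and never beyond 90 mm, so that the balls run out into the box and none falls past it; once all are through, shut the gate fully and only then draw the loaded box straight back out, clear of the stand's rollers. Leave the box flat on the bench with all the balls in it, the scoop put down level, and the other things on the bench where they are.

Things in the scene. Friction and masses are not known exactly. Their poses are not given: they have to be found in the camera images.
- stand: Fixed charging stand: grey square hopper on four aluminium legs (12 mm square, at x +-60, y +-97 mm, to z 200 mm). Origin on the bench below the hopper's centre, z up. The box goes in from its -x side along +x between two guides (122 mm apart, z 0 to 30 mm, x -30 to 59 mm, ends flared) up to a stop at x 59 mm; the gate is pulled out at its +y side.
- dock (a point): Point on the bench, with the stand's axes, where the origin of the charge box is when home (against the stop).
- roller_catch (a point): Middle of the gap between two upright spring rollers (28 mm diameter, z 15 to 45 mm) at stand x -67 mm. Their gap, 110 mm, is 6 mm less than the box's width: they yield as the box is pushed in (about 10 to 15 N) and snap back behind its -x corners when it is home.
- hopper_mouth (a point): Centre of the hopper's mouth at the rim, 211 mm above the bench: 110 mm (stand x) by 170 mm (stand y) wide. Below 149 mm it is a straight throat, x +-42, y -44 to 76 mm, closed underneath by the gate, which slopes 14 degrees (118 mm high at +y, 88 mm at -y): balls roll to the -y end, where it opens first. Walls 4 mm.
- gate (a joint): Slide gate under the hopper: 0 is shut, grows to 0.12 m as it is pulled out along the stand's direction (0, 0.970, 0.242), that is to its +y and 14 degrees upward. Stays where it is left; about 3 N of friction. At 80 mm the balls run freely; below 75 mm they may bridge across the gap; beyond 90 mm they would fall past the box.
- gate_post (a point): Grip point on the gate's black upright round post (16 mm diameter, from 40 mm below to 11 mm above this point); at stand (0, 140, 174) mm when the gate is shut; moves with the gate.
- charge_box: Loose open sheet-metal box, 118 (x) by 116 (y) by 64 mm, walls and floor 4 mm, 0.2 to 0.33 kg. Origin at the centre of the underside of the box proper. A flat-sided wooden handle bar sticks out to its -x: 16 mm thick (y), x -59 to -137 mm, z 26 to 60 mm; the box can be dragged on the bench by it. It goes in +x end first, its x along the stand's x.
- box_grip (a point): Grip point on the handle bar of the box: box (-115, 0, 43) mm. Gripped here, the gripper clears the hopper's rim when the box is home.
- trough: Fixed plywood trough, open above, 350 mm long (x), 128 mm wide, 62 mm tall. Origin on the bench below its middle, z up. Floor 78 mm wide: level, 8 mm above the bench, from x -50 mm to the foot of a ramp at x +112 mm; from x -50 mm back to the upright end wall at x -175 mm it slopes up 7 degrees, so that balls come back down to the level part. Long sides lean out 20 degrees.
- trough_floor_end (a point): Foot of the ramp, mid-floor: trough (112, 0, 8) mm. Beyond it the ramp rises at 50 degrees to z 58 mm; an end board (x 160 mm) and side cheeks (inner faces y +-58 mm, x -50 to 166 mm) stand round it to z 100 mm. A scoop pushed along the floor, then up along the ramp while tilted back, picks the balls up. They lie on the level floor, between x -45 mm and here.
- scoop: Loose aluminium hand scoop, 0.13 to 0.21 kg, stands level. Origin at the centre of the underside; x points out of its mouth, z up. Floor 66 mm wide, 3 mm thick, x -58 to +60 mm, bevelled at the lip; sides lean out 15 degrees to z 42 mm (88 mm wide there); back wall at x -58 mm, 60 mm tall. Holds 5 or 6 balls; a wooden handle runs above the bowl.
- scoop_lip (a point): Middle of the scoop's front lip, on the underside: scoop (60, 0, 0) mm.
- scoop_grip (a point): Grip point on the scoop's flat-sided handle, scoop (-8, 0, 85) mm, above its centre of mass. The handle is 22 mm wide (y) and 24 mm tall (z 73 to 97 mm), x -62 to +40 mm, carried by a post at the back.
- ball1: 36 mm plain wooden tumbling ball, 18 g; origin at its centre. May be absent (None).
- ball2: 36 mm plain wooden tumbling ball, 18 g; origin at its centre. May be absent (None).
- ball3: 36 mm plain wooden tumbling ball, 18 g; origin at its centre. May be absent (None).
- ball4: 36 mm plain wooden tumbling ball, 18 g; origin at its centre. May be absent (None).
- ball5: 36 mm plain wooden tumbling ball, 18 g; origin at its centre. May be absent (None).
- ball6: 36 mm plain wooden tumbling ball, 18 g; origin at its centre. May be absent (None).
- ball7: 36 mm plain wooden tumbling ball, 18 g; origin at its centre. May be absent (None).
- ball8: 36 mm plain wooden tumbling ball, 18 g; origin at its centre. May be absent (None).
- turned_pot: Small dark turned wooden pot, 48 mm; a bystander.
- stain_cup: Thin plastic cup, 69 mm by 78 mm tall; a bystander.

How it is judged:
By the outcome, as a careful person would: the job done as asked, in the order asked, and still so for the second after the job is handed in, with the robot touching nothing.
Of ball1, ball2, ball3, ball4, ball5, ball6, ball7, ball8 only 5 to 8 are there at a start; the rules pass over those that are not, and their reading is None.
At some moment in a run one of charge_box, scoop may be knocked a few centimetres aside while the robot is not near it.
It also fails if it takes over 208 s, if anything falls off the work surface, if the arm or the gripper's body presses on something with over 40 N, if the wrist force passes 120 N, or if a joint passes its speed limit or range.

## Working session

There is one attempt and no reset: what is moved stays moved. The work goes in short steps, Python scripts to look and compute and a tool call to move; the robot and the scene stay as the last step left them, time stands still between calls to the robot, and variables do not carry over. Pictures are saved under pics/ and viewed, at most 14 in all, crops included, and the job is handed in when it is done.

Besides the shell and the picture viewer there is one more tool, called after "Emit:" in YAML: its name, and indented under it one key for each argument. servo_tool: Moves the arm, as the interface text tells. Its arguments: {"type":"object","properties":{"motion":{"type":"array"},"newtons":{"type":"number"}},"required":["motion"]}

```bash
ls; mkdir -p pics; cat > h.py <<'E'
import numpy as np, cv2
from cell import manip
def cam(n):
    c=manip.camera(n); c['f']=240/np.tan(np.radians(c['vfov'])/2); return c
def cloud(c):
    """world xyz per pixel from range_z"""
    v,u=np.mgrid[0:480,0:640]
    K=np.array([[c['f'],0,c['cx']],[0,c['f'],c['cy']],[0,0,1]])
    p=cv2.undistortPoints(np.stack([u,v],-1).reshape(-1,1,2).astype(np.float64),K,np.array([c['k1'],0,0,0.]),None,None).reshape(480,640,2)
    z=c['range_z']; P=np.dstack([p[...,0]*z,p[...,1]*z,z,np.ones_like(z)])@c['cam_to_world'].T
    P=P[...,:3]; P[z==0]=np.nan; return P
def save(c,n): cv2.imwrite('pics/'+n,c['frame'][...,::-1])
E
python3 - <<'E'
from h import *
import pickle
for n in ('top','side'):
    c=cam(n); save(c,n+'0.png'); print(n,c['vfov'],c['cx'],c['cy'],c['k1'],np.round(c['cam_to_world'],3).tolist(),np.mean(c['range_z']>0))
    pickle.dump(c,open(n+'0.pkl','wb'))
s=manip.read_state(); print(s)
E
```

```text
pics
top 53.60897337464518 319.75899624055364 230.16890936164918 -0.12541723900520968 [[-0.124, -0.963, 0.241, 337.192], [-0.992, 0.12, -0.032, 10.544], [0.002, -0.243, -0.97, 1132.581], [0.0, 0.0, 0.0, 1.0]] 0.9959700520833333
side 55.49873796742678 320.1148938941063 230.21709121730666 -0.0870279945428738 [[-1.0, -0.009, -0.018, 589.094], [0.013, 0.397, -0.918, 858.655], [0.015, -0.918, -0.397, 511.788], [0.0, 0.0, 0.0, 1.0]] 0.8651529947916666
{'clock': 0.1, 'joints': array([ 1.08541435e+00,  3.00441516e-01,  1.52149040e+00,  4.48165019e-05,
        1.32069507e+00, -6.66219260e-02]), 'qd': array([-0.00068867, -0.00077439, -0.00142762,  0.00101924, -0.00095799,
       -0.00052143]), 'effort': array([-5.46117519e-05, -5.32640147e+01, -3.53289878e+01,  7.09247170e-02,
        2.33915064e-02, -1.35297710e-04]), 'eef_pos': array([223.54430043, 502.27811823, 204.94091556]), 'eef_rot': array([-3.14056350e+00, -1.12172772e-04,  2.72282143e+00]), 'wrist_force': array([-0.56054049,  0.18573178,  0.60974761]), 'moment': array([-0.00476828, -0.05018375,  0.0358158 ]), 'finger_force': 0.0, 'finger_gap': 94.43723266679864}
```

View pics/top0.png

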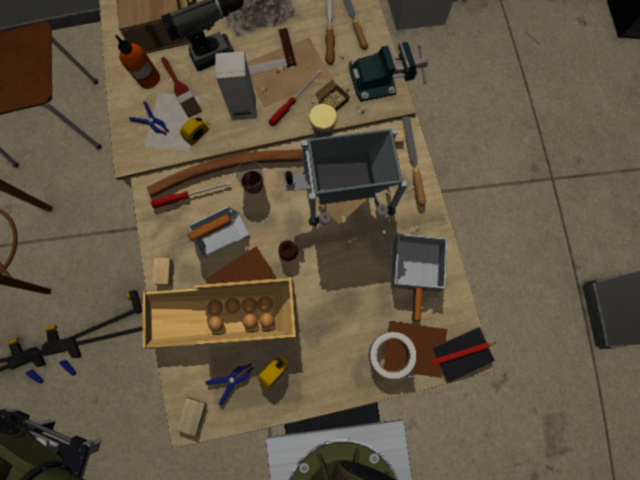

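View pics/side0.png

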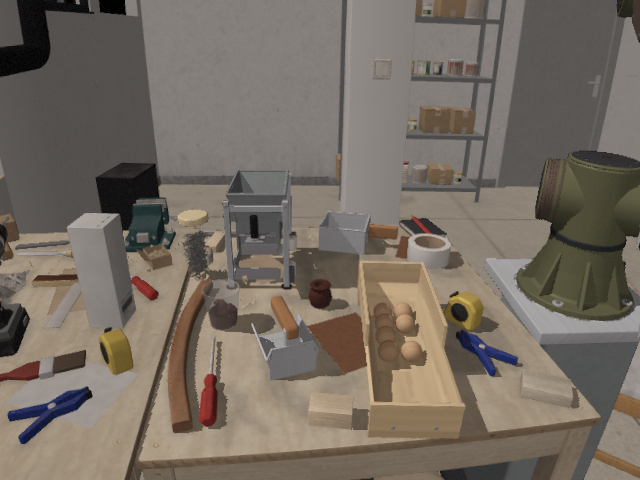

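The top view shows the stand at about (352,165), its gate post at (290,178) on the left (+y). The box is at (418,262) with its handle downwards, the scoop is at (220,230), and the trough is at (220,315) with its ramp on the right and about 7 balls. The pot and cup are at (288,250) and (252,180). The side view agrees.

```bash
cat > m.py <<'E'
from h import *
import pickle
def rect(P,M,lo,hi,name):
    q=P[M&(P[...,2]>lo)&(P[...,2]<hi)]
    if len(q)<5: print(name,'none');return
    r=cv2.minAreaRect(q[:,:2].astype(np.float32)); print(name,len(q),'c',np.round(r[0],1),'sz',np.round(r[1],1),'ang',round(r[2],2),'z',np.round(np.percentile(q[:,2],[2,50,98]),1))
    return q
def win(u0,u1,v0,v1):
    M=np.zeros((480,640),bool); M[v0:v1,u0:u1]=1; return M
if __name__=='__main__':
    c=pickle.load(open('top0.pkl','rb')); P=cloud(c)
    s=pickle.load(open('side0.pkl','rb')); S=cloud(s)
    print('bench',np.nanmedian(P[380:400,300:340],(0,1)))
    rect(P,win(295,412,125,205),200,216,'hopper top')
    rect(P,win(280,303,165,195),160,200,'post top')
    rect(P,win(380,455,228,295),57,70,'box top')
    rect(P,win(405,430,290,325),50,70,'boxhandle top')
    rect(P,win(180,255,200,260),85,105,'scoop handle top')
    rect(P,win(180,255,200,262),30,66,'scoop rim')
    rect(P,win(135,305,275,352),55,110,'trough')
    rect(P,win(135,305,275,352),90,110,'trough cheeks')
    rect(P,win(135,200,275,352),55,70,'trough low rim')
    rect(P,win(235,270,165,195),60,90,'cup'); rect(P,win(275,302,238,262),30,60,'pot')
    # side
    rect(S,win(225,300,160,200),195,216,'S hopper'); rect(S,win(240,265,205,245),120,200,'S post')
    rect(S,win(265,305,290,335),80,105,'S scoop handle'); rect(S,win(315,372,205,255),57,70,'S box')
    rect(S,win(368,400,220,240),50,70,'S boxhandle')
    # balls
    hsv=cv2.cvtColor(c['frame'],cv2.COLOR_RGB2HSV)
    for (u,v) in [(214,307),(232,305),(249,304),(264,303),(217,324),(250,321),(266,320)]:
        print('ball px',u,v,np.round(P[v,u],1), hsv[v,u])
E
python3 m.py
python3 - <<'E'
import cv2
a=cv2.imread('pics/top0.png');b=cv2.imread('pics/side0.png')
x=cv2.resize(a[195:355,130:310],None,fx=3,fy=3)[:480];y=cv2.resize(b[250:430,220:460],None,fx=1.0,fy=1.0)
import numpy as np
o=np.zeros((600,800,3),np.uint8);o[:480,:540]=x;o[420:600,560:800]=y;cv2.imwrite('pics/c1.png',o)
E
```

```text
bench [243.45022169  20.68209678  -1.07606212]
hopper top 1356 c [ 705.1 -108.6] sz [131.1 206.7] ang 0.93 z [200.5 210.8 215.1]
post top 66 c [702.1  31.1] sz [13.8 16.4] ang 68.9 z [160.8 182.7 187.7]
box top 498 c [ 493.5 -244.4] sz [117.1 136.2] ang 77.54 z [57.5 63.5 68. ]
boxhandle top 225 c [ 402.5 -222.9] sz [16.1 70.1] ang 75.75 z [51.8 58.4 63.2]
scoop handle top 444 c [633.2 225.8] sz [ 23.9 100.9] ang 19.37 z [85.9 94.7 99.1]
scoop rim 368 c [635.7 219.8] sz [ 90.9 112.4] ang 19.27 z [30.7 41.7 62.7]
trough 1566 c [439.  228.8] sz [347.1 130. ] ang 87.72 z [ 55.4  87.6 102.3]
trough cheeks 764 c [436.4 163.2] sz [215.4 130.2] ang 87.37 z [ 91.4  98.7 102.8]
trough low rim 407 c [442.3 335.1] sz [136.8 129.3] ang 86.55 z [55.2 58.1 63.9]
cup 141 c [754.1 126.6] sz [66.1 62.5] ang 79.19 z [60.4 72.4 80.8]
pot 286 c [571.4  57.2] sz [42.6 42.3] ang 83.56 z [31.3 46.  50.9]
S hopper 1067 c [ 704.6 -107.1] sz [126.4 190.4] ang 0.99 z [195.6 207.2 213.6]
S post 870 c [711.5   8.3] sz [52.8 80.4] ang 5.69 z [121.8 156.  187.2]
S scoop handle 624 c [635.  232.4] sz [25.2 99.7] ang 21.83 z [81.9 96.2 98.9]
S box 355 c [ 497.5 -241.7] sz [126.1 126.9] ang 77.18 z [57.2 61.5 66. ]
S boxhandle 165 c [ 405.3 -242.6] sz [70.1 75. ] ang 84.29 z [50.3 56.9 63.1]
ball px 214 307 [457.7 238.5  40.1] [ 15 160  83]
ball px 232 305 [457.7 197.1  37.3] [ 15 160  83]
ball px 249 304 [455.  157.4  40.2] [ 15 164  81]
ball px 264 303 [452.6 122.3  45.9] [ 15 161  84]
ball px 217 324 [418.2 234.6  40.5] [ 16 158 140]
ball px 250 321 [416.1 158.6  41.6] [ 16 157 162]
ball px 266 320 [413.9 121.8  44.5] [ 15 156 168]
```

View pics/c1.png

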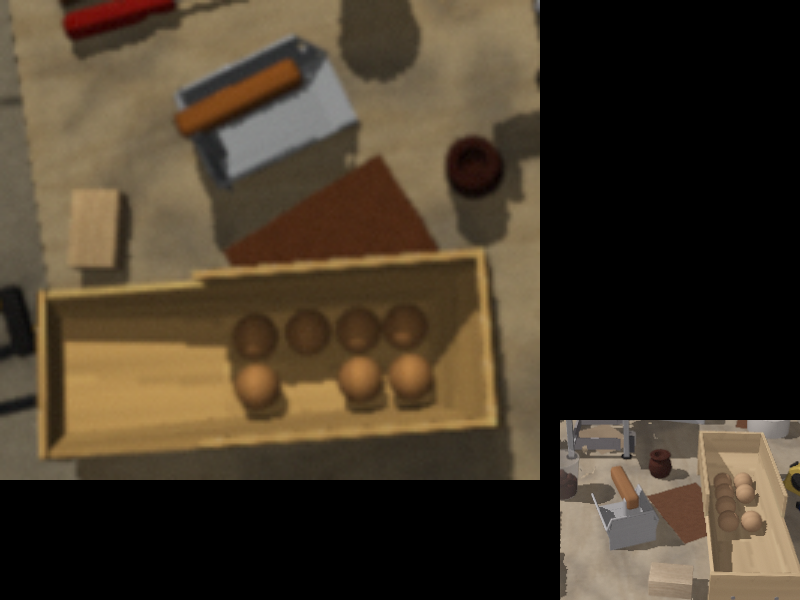

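The crop shows 7 balls in two rows in the trough. The scoop's mouth points right (world -y) and its back wall is on the left. I'll do the box first, so I'm moving towards its handle.

Emit:
servo_tool:
  motion:
    - [[0.16, -0.72, 0, 0, 0, 0.054, 0], [0.16, -0.72, 0, 0, 0, 0.054, 0], [0.16, -0.72, 0, 0, 0, 0.054, 0], [0.16, -0.72, 0, 0, 0, 0.054, 0], [0.16, -0.72, 0, 0, 0, 0.054, 0], [0.16, -0.72, 0, 0, 0, 0.054, 0], [0.16, -0.72, 0, 0, 0, 0.054, 0], [0.16, -0.72, 0, 0, 0, 0.054, 0], [0.16, -0.72, 0, 0, 0, 0.054, 0], [0.16, -0.72, 0, 0, 0, 0.054, 0]]
  newtons: 30

```text
clock: 1.1
eef_pos: [303.7, 142.6, 205.4]
eef_rot: [3.141, -0.0, 2.891]
wrist_force: [0.6, 0.9, 0.3]
finger_gap: 94.0
finger_force: 0.0
```

```bash
cat > st.py <<'E'
from h import *
import json
def st():
    s=manip.read_state(); print('t',round(s['clock'],1),'pos',np.round(s['eef_pos'],1),'rot deg',np.round(np.degrees(s['eef_rot']),1),'q',np.round(s['joints'],3).tolist(),'F',np.round(s['wrist_force'],1),'gap',round(s['finger_gap'],1),round(s['finger_force'],1))
    open('log.jsonl','a').write(json.dumps([s['joints'].tolist(),s['eef_pos'].tolist(),s['eef_rot'].tolist()])+'\n')
if __name__=='__main__': st()
E
python3 - <<'E'
from m import *; from st import st
st(); c=cam('top'); P=cloud(c); save(c,'t1.png')
rect(P,win(380,455,228,295),57,70,'box top')
hsv=cv2.cvtColor(c['frame'],cv2.COLOR_RGB2HSV)
M=win(400,435,290,328)&(hsv[...,1]>150)
rect(P,M,50,70,'boxhandle top')
E
```

```text
t 1.1 pos [303.7 142.6 205.4] rot deg [180.   -0.  165.7] q [0.329, -0.205, 2.05, 0.0, 1.297, -0.991] F [0.6 0.9 0.3] gap 94.0 0.0
box top 501 c [ 493.3 -244.7] sz [117.2 136.5] ang 77.29 z [57.2 63.5 67.7]
boxhandle top 219 c [ 403.3 -222.8] sz [16.4 69. ] ang 77.13 z [50.9 58.8 63.1]
```

Emit:
servo_tool:
  motion:
    - [[0.166, -0.723, 0, 0, 0, 0.006, 0], [0.166, -0.723, 0, 0, 0, 0.006, 0], [0.166, -0.723, 0, 0, 0, 0.006, 0], [0.166, -0.723, 0, 0, 0, 0.006, 0], [0.166, -0.723, 0, 0, 0, 0.006, 0], [0.166, -0.723, 0, 0, 0, 0.006, 0], [0.166, -0.723, 0, 0, 0, 0.006, 0], [0.166, -0.723, 0, 0, 0, 0.006, 0], [0.166, -0.723, 0, 0, 0, 0.006, 0], [0.166, -0.723, 0, 0, 0, 0.006, 0]]

```text
clock: 2.15
eef_pos: [387.0, -217.9, 204.9]
eef_rot: [3.141, -0.001, 2.912]
wrist_force: [-0.4, 0.5, 0.1]
finger_gap: 94.1
finger_force: 0.0
```

Emit:
servo_tool:
  motion:
    - [[0, 0, -0.2, 0, 0, 0, 0.3], [0, 0, -0.36, 0, 0, 0, 0.4], [0, 0, -0.36, 0, 0, 0, 0.4], [0, 0, -0.36, 0, 0, 0, 0.4], [0, 0, -0.36, 0, 0, 0, 0.4], [0, 0, -0.36, 0, 0, 0, 1], [0, 0, -0.36, 0, 0, 0, 1], [0, 0, -0.36, 0, 0, 0, 1], [0, 0, -0.36, 0, 0, 0, 1]]
  newtons: 35

```text
clock: 3.05
eef_pos: [387.2, -219.3, 26.6]
eef_rot: [-3.141, 0.002, 2.911]
wrist_force: [-0.8, 0.3, 0.6]
finger_gap: 27.5
finger_force: 0.0
```

```bash
python3 st.py
```

```text
t 3.0 pos [ 387.2 -219.3   26.6] rot deg [-1.800e+02  1.000e-01  1.668e+02] q [-0.598, 0.322, 1.971, -0.0, 0.847, -1.938] F [-0.8  0.3  0.6] gap 27.5 0.0
```

Emit:
servo_tool:
  motion:
    - [[0, 0, 0, 0, 0, 0, 1], [0, 0, 0, 0, 0, 0, 1], [0, 0, 0, 0, 0, 0, 1], [0.006, 0.04, 0.004, 0, 0, 0.015, 1], [0.013, 0.09, 0.004, 0, 0, 0.035, 1], [0.02, 0.14, 0.004, 0, 0, 0.055, 1], [0.026, 0.19, 0.004, 0, 0, 0.07, 1], [0.026, 0.212, 0.004, 0, 0, 0.079, 1], [0.026, 0.212, 0.004, 0, 0, 0.079, 1], [0.026, 0.212, 0.004, 0, 0, 0.079, 1]]

```text
clock: 4.05
eef_pos: [399.6, -113.5, 27.4]
eef_rot: [-3.142, -0.0, -3.125]
wrist_force: [0.4, -0.0, -3.3]
finger_gap: 15.6
finger_force: 35.0
```

```bash
python3 - <<'E'
from m import *; from st import st
st(); c=cam('top'); P=cloud(c); save(c,'t2.png')
rect(P,win(355,440,215,300),57,70,'box top')
rect(P,win(295,412,125,205),208,220,'hopper top')
s=cam('side');S=cloud(s); save(s,'s2.png')
E
```

```text
t 4.0 pos [ 399.6 -113.5   27.4] rot deg [-180.   -0. -179.] q [-0.365, 0.266, 2.046, -0.0, 0.829, -1.953] F [ 0.4 -0.  -3.3] gap 15.6 35.0
box top 187 c [ 519.  -138.1] sz [116.8  66.8] ang 1.94 z [57.3 64.3 68.5]
hopper top 964 c [ 705.9 -109.1] sz [127.3 184.2] ang 1.07 z [208.4 212.  216.1]
```

View pics/t2.png

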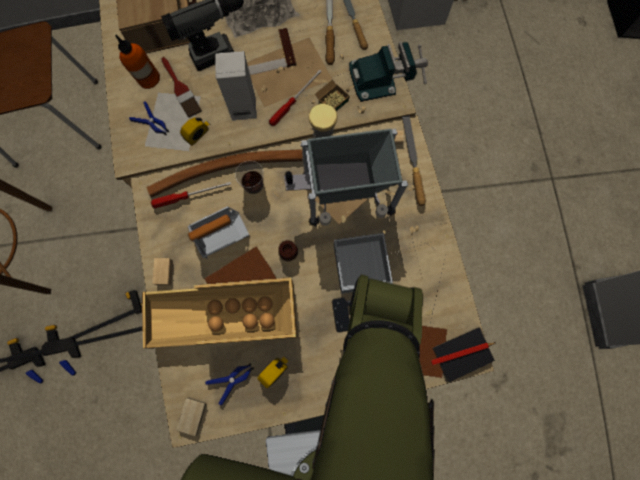

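The box is square to the stand at (362,262), with the rollers visible at (325,215) and (384,205). I'll push it in now.

Emit:
servo_tool:
  motion:
    - [[0.04, 0.0005, -0.002, 0, 0, 0, 1], [0.08, 0.001, -0.002, 0, 0, 0, 1], [0.12, 0.0015, -0.002, 0, 0, 0, 1], [0.16, 0.002, -0.002, 0, 0, 0, 1], [0.19, 0.0025, -0.002, 0, 0, 0, 1], [0.22, 0.003, -0.002, 0, 0, 0, 1], [0.25, 0.0035, -0.002, 0, 0, 0, 1], [0.28, 0.004, -0.002, 0, 0, 0, 1], [0.31, 0.0045, -0.002, 0, 0, 0, 1], [0.34, 0.005, -0.002, 0, 0, 0, 1]]
  newtons: 50

```text
clock: 5.15
eef_pos: [569.9, -111.4, 26.2]
eef_rot: [3.141, -0.001, -3.125]
wrist_force: [-1.5, 2.2, 0.4]
finger_gap: 15.9
finger_force: 50.0
```

```bash
python3 st.py
```

```text
t 5.2 pos [ 569.9 -111.4   26.2] rot deg [ 180.    -0.  -179.1] q [-0.256, 0.571, 1.585, 0.0, 0.987, -1.843] F [-1.5  2.2  0.4] gap 15.9 50.0
```

Emit:
servo_tool:
  motion:
    - [[0.008, 0, 0, 0, 0, 0, 1], [0.016, 0, 0, 0, 0, 0, 1], [0.022, 0, 0, 0, 0, 0, 1], [0.028, 0, 0, 0, 0, 0, 1], [0.032, 0, 0, 0, 0, 0, 1], [0.036, 0, 0, 0, 0, 0, 1]]

```text
clock: 5.75
eef_pos: [587.8, -110.5, 26.4]
eef_rot: [3.141, 0.0, -3.124]
wrist_force: [-10.9, 4.9, -0.5]
finger_gap: 15.6
finger_force: 50.0
```

```bash
python3 - <<'E'
from m import *; from st import st
st(); s=cam('side');S=cloud(s); save(s,'s3.png')
E
python3 -c "
import cv2
b=cv2.imread('pics/s3.png');cv2.imwrite('pics/s3c.png',cv2.resize(b[150:310,200:460],None,fx=3,fy=3))"
```

```text
t 5.8 pos [ 587.8 -110.5   26.4] rot deg [ 180.    0. -179.] q [-0.247, 0.603, 1.532, 0.0, 1.007, -1.836] F [-10.9   4.9  -0.5] gap 15.6 50.0
```

View pics/s3c.png

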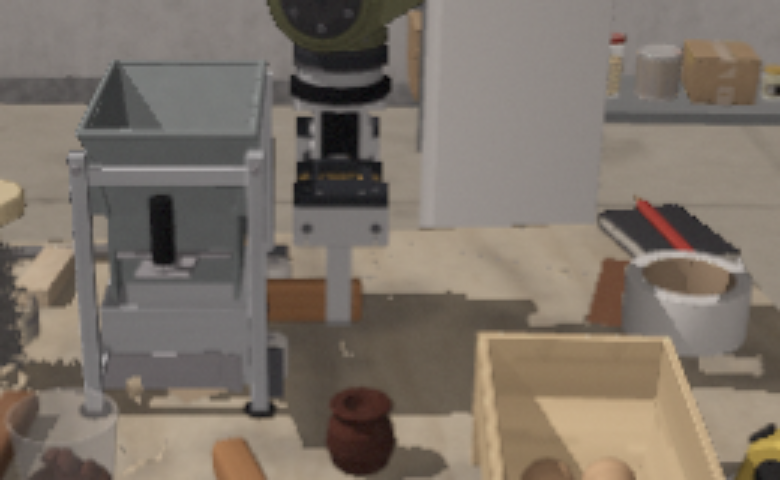

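The side view shows the box inside the stand with its handle gripped. I'll push the last few millimetres gently.

Emit:
servo_tool:
  motion:
    - [[0.003, 0, 0, 0, 0, 0, 1], [0.006, 0, 0, 0, 0, 0, 1], [0.006, 0, 0, 0, 0, 0, 1]]

```text
clock: 6.1
eef_pos: [588.2, -109.8, 26.0]
eef_rot: [3.14, -0.006, -3.123]
wrist_force: [-18.9, 7.0, 7.0]
finger_gap: 15.8
finger_force: 50.0
```

Emit:
servo_tool:
  motion:
    - [[0.003, 0, 0, 0, 0, 0, 1], [0.006, 0, 0, 0, 0, 0, 1], [0.006, 0, 0, 0, 0, 0, 1]]

```text
clock: 6.4
eef_pos: [589.8, -109.6, 25.7]
eef_rot: [3.139, -0.01, -3.123]
wrist_force: [-29.3, 6.9, 12.0]
finger_gap: 15.7
finger_force: 50.0
```

Emit:
servo_tool:
  motion:
    - [[0, 0, 0, 0, 0, 0, 0.5], [0, 0, 0, 0, 0, 0, 0.5], [0, 0, 0, 0, 0, 0, 0.5], [-0.01, 0, 0.1, 0, 0, 0, 0.5], [-0.1, 0, 0.2, 0, 0, 0, 0], [-0.2, 0.1, 0.4, 0, 0, 0, 0], [-0.2, 0.2, 0.5, 0, 0, 0, 0], [-0.1, 0.4, 0.5, 0, 0, 0, 0], [-0.1, 0.45, 0.5, 0, 0, 0, 0], [-0.1, 0.5, 0.5, 0, 0, 0, 0]]

```text
clock: 7.4
eef_pos: [537.3, 72.5, 255.3]
eef_rot: [3.142, 0.003, -3.125]
wrist_force: [1.0, 0.2, 0.3]
finger_gap: 91.2
finger_force: 0.0
```

```bash
python3 - <<'E'
from m import *; from st import st
st(); c=cam('top'); P=cloud(c); save(c,'t4.png')
s=cam('side');S=cloud(s); save(s,'s4.png')
for nm,C,X in(('T',c,P),('S',s,S)):
  hsv=cv2.cvtColor(C['frame'],cv2.COLOR_RGB2HSV)
  M=(hsv[...,1]>150)&(X[...,0]>530)&(X[...,0]<660)&(abs(X[...,1]+110)<25)
  q=rect(X,M,50,70,nm+' boxhandle')
  M=(hsv[...,1]<90)&(X[...,0]>600)&(X[...,0]<680)&(abs(X[...,1]+110)<90)
  q=X[M&(X[...,2]>58)&(X[...,2]<70)]; print('box rim',len(q), q.min(0) if len(q) else'',q.max(0) if len(q) else '')
  for sg in(-1,1):
    q=X[(abs(X[...,0]-640)<18)&(abs(X[...,1]+110-sg*70)<22)&(X[...,2]>35)&(X[...,2]<55)]; print('roller',sg,len(q),np.round(np.percentile(q,[2,50,98],0),1).tolist() if len(q) else '')
M=(P[...,0]>550)&(P[...,1]>150)
rect(P,win(180,255,195,265)&M,85,105,'scoop handle top')
import cv2
cv2.imwrite('pics/c4.png',np.hstack([cv2.resize(c['frame'][110:240,270:430,::-1],None,fx=2.5,fy=2.5),cv2.resize(s['frame'][200:330,210:370,::-1],None,fx=2.5,fy=2.5)]))
E
```

```text
t 7.4 pos [537.3  72.5 255.3] rot deg [ 1.80e+02  1.00e-01 -1.79e+02] q [0.067, 0.247, 1.472, -0.0, 1.42, -1.521] F [1.  0.2 0.3] gap 91.2 0.0
T boxhandle 217 c [ 606.9 -110.6] sz [77.8 16.4] ang 0.3 z [52.7 58.5 62.8]
box rim 144 [ 643.52127532 -167.82169495   58.03190267] [676.0125071  -51.68428439  69.86154647]
roller -1 145 [[627.0, -201.4, 36.4], [640.0, -180.3, 44.0], [653.0, -161.4, 52.4]]
roller 1 111 [[624.6, -59.5, 38.0], [637.4, -42.5, 43.7], [650.1, -30.9, 50.2]]
S boxhandle none
box rim 58 [ 641.75953794 -199.94094798   58.34957267] [679.63178017 -44.85128687  68.67171688]
roller -1 86 [[628.4, -201.2, 35.8], [638.6, -176.2, 44.3], [647.1, -162.9, 53.6]]
roller 1 54 [[625.7, -52.2, 36.6], [636.8, -44.9, 44.2], [657.8, -29.0, 53.1]]
scoop handle top 243 c [625.8 245.8] sz [23.5 57.8] ang 20.19 z [86.7 94.7 98.9]
```

View pics/c4.png

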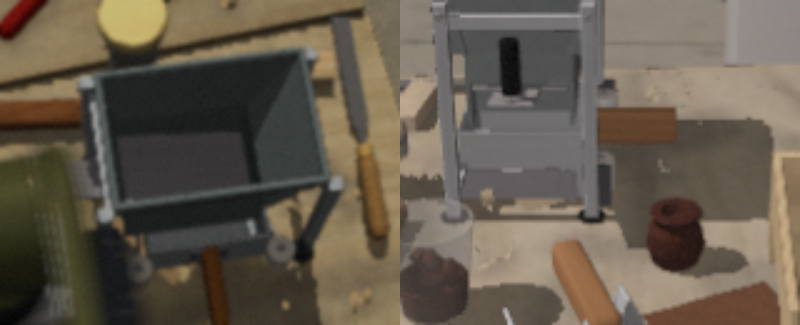

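The box reads home: handle centre at x 606.9 puts its origin at 704.9, and both rollers are snapped behind its corners. Next I'll fit the arm geometry from the logs to plan the dump.

```bash
cat > kin.py <<'E'
import json,numpy as np
from scipy.optimize import least_squares
L=[json.loads(l) for l in open('log.jsonl')]
A=[];b=[];lat=[]
for q,p,r in L:
    c,s=np.cos(q[0]),np.sin(q[0]); R=c*p[0]+s*p[1]; lat.append(-s*p[0]+c*p[1])
    t=q[1]+q[2]
    A+= [[1,np.sin(q[1]),np.sin(t),np.cos(t),0],[0,np.cos(q[1]),np.cos(t),-np.sin(t),1]]; b+=[R,p[2]]
x,res,rk,sv=np.linalg.lstsq(np.array(A),np.array(b),rcond=None)
print('lat',np.round(lat,1),'a,L2,L3,e,H-Lt',np.round(x,1),'res',np.round(np.array(A)@x-b,1),sv.round(2))
E
python3 kin.py
```

```text
lat [36.6 36.6 36.6 36.6 36.6 36.6] a,L2,L3,e,H-Lt [ 3.000e-01  4.242e+02  4.477e+02  4.140e+01 -4.890e+01] res [ 0.3 -0.  -0.5  0.   0.1  0.   0.4 -0.   0.1 -0.  -0.3 -0. ] [4.2  3.44 0.47 0.38 0.38]
```

Emit:
servo_tool:
  motion:
    - [[0.194, 0.307, -0.05, 0, 0, -0.398, 0], [0.194, 0.307, -0.05, 0, 0, -0.398, 0], [0.194, 0.307, -0.1, 0, 0, -0.398, 0], [0.194, 0.307, -0.2, 0, 0, -0.398, 0], [0.194, 0.307, -0.2, 0, 0, -0.398, 0], [0.194, 0.307, -0.2, 0, 0, -0.398, 0], [0.194, 0.307, -0.2, 0, 0, -0.398, 0], [0.194, 0.307, -0.2, 0, 0, -0.398, 0], [0.194, 0.307, -0.2, 0, 0, -0.398, 0], [0.194, 0.307, -0.2, 0, 0, -0.398, 0]]

```text
clock: 8.5
eef_pos: [634.2, 223.9, 153.1]
eef_rot: [-3.142, 0.0, 1.908]
wrist_force: [0.5, -0.0, -0.7]
finger_gap: 93.8
finger_force: 0.0
```

```bash
python3 - <<'E'
from m import *; from st import st
st()
s=cam('side');S=cloud(s); save(s,'s5.png')
hsv=cv2.cvtColor(s['frame'],cv2.COLOR_RGB2HSV)
M=win(240,330,270,350)&(hsv[...,1]>130)
rect(S,M,80,105,'S handle')
c=cam('top'); P=cloud(c); hsv=cv2.cvtColor(c['frame'],cv2.COLOR_RGB2HSV)
rect(P,win(180,260,195,265)&(hsv[...,1]>130),80,105,'T handle'); rect(P,win(180,260,195,265)&(P[...,1]>150),30,66,'T rim')
E
```

```text
t 8.5 pos [634.2 223.9 153.1] rot deg [-180.     0.   109.3] q [0.285, 0.618, 1.186, -0.0, 1.337, -0.052] F [ 0.5 -0.  -0.7] gap 93.8 0.0
S handle 256 c [634.5 234.8] sz [18.1 96.9] ang 20.45 z [81.1 95.5 98.9]
T handle 71 c [645.9 186.4] sz [21.9 17. ] ang 9.58 z [89.5 94.8 99. ]
T rim 91 c [648.6 184.9] sz [91.9 36.6] ang 17.47 z [30.7 40.7 47. ]
```

Emit:
servo_tool:
  motion:
    - [[0.001, 0.004, -0.1, 0, 0, 0.004, 0], [0.001, 0.004, -0.174, 0, 0, 0.004, 0], [0.001, 0.004, -0.174, 0, 0, 0.004, 0.6], [0.001, 0.004, -0.174, 0, 0, 0.004, 1], [0.001, 0.004, -0.174, 0, 0, 0.004, 1], [0.001, 0.004, -0.174, 0, 0, 0.004, 1], [0.001, 0.004, -0.174, 0, 0, 0.004, 1], [0.001, 0.004, -0.174, 0, 0, 0.004, 1], [0.001, 0.004, -0.174, 0, 0, 0.004, 1], [0.001, 0.004, -0.174, 0, 0, 0.004, 1]]
  newtons: 55

```text
clock: 9.6
eef_pos: [634.5, 226.6, 66.4]
eef_rot: [3.141, 0.0, 1.922]
wrist_force: [0.3, 0.7, 0.1]
finger_gap: 33.6
finger_force: 0.0
```

Emit:
servo_tool:
  motion:
    - [[0, 0, 0, 0, 0, 0, 1], [0, 0, 0.02, 0, 0, 0, 1], [0, 0, 0.1, 0, 0, 0, 1], [-0.05, 0.05, 0.2, 0, 0, -0.04, 1], [-0.1, 0.1, 0.25, 0, 0, -0.08, 1], [-0.1, 0.1, 0.25, 0, 0, -0.123, 1], [-0.1, 0.1, 0.25, -0.05, 0, -0.123, 1], [-0.1, 0.1, 0.25, -0.05, 0, -0.123, 1]]

```text
clock: 10.4
eef_pos: [584.0, 278.1, 191.6]
eef_rot: [-3.117, 0.158, 1.539]
wrist_force: [-0.1, 0.2, -2.0]
finger_gap: 21.5
finger_force: 55.0
```

```bash
python3 - <<'E'
from m import *; from st import st
st()
s=cam('side'); save(s,'s6.png')
E
```

```text
t 10.4 pos [584.  278.1 191.6] rot deg [-178.6    9.    88.2] q [0.442, 0.594, 1.141, -0.129, 1.501, 0.491] F [-0.1  0.2 -2. ] gap 21.5 55.0
```

View pics/s6.png

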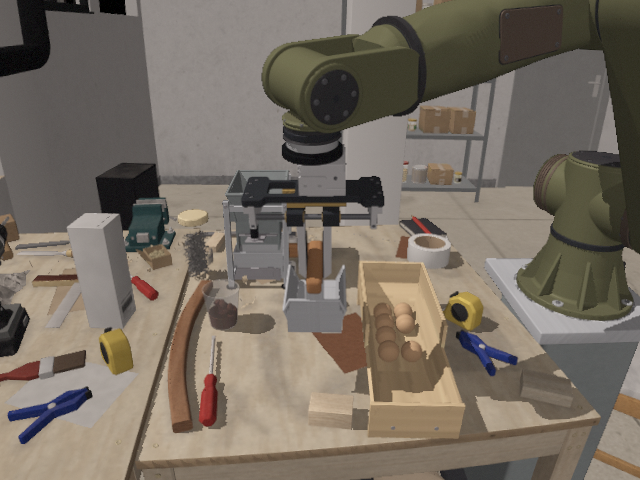

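The scoop is held at (317,300) in the side view with its nose slightly up. Next I'll write a planner from lip poses to TCP moves and measure where the scoop sits in the grip.

```bash
cat > plan.py <<'E'
from h import *
from scipy.spatial.transform import Rotation as Ro
D=np.diag([-1.,1,-1]); TCPS=np.array([-8,0,66.4])
TR=np.array([439,222.]); TH=-92.6
def lip2tcp(lx,ly,lz,h,t):
    Rs=(Ro.from_euler('z',h,degrees=True)*Ro.from_euler('y',-t,degrees=True)).as_matrix()
    return np.array([lx,ly,lz])+Rs@(TCPS-[60,0,0]), Rs@D
def trough(x,z,t,y=0):
    """lip at trough x,y and height z, tilt nose-up t"""
    e=np.radians(TH); p=TR+[x*np.cos(e)-y*np.sin(e),x*np.sin(e)+y*np.cos(e)]
    return (p[0],p[1],z,TH,t)
def moves(poses,start=None):
    s=manip.read_state(); p0,R0=(s['eef_pos'],Ro.from_euler('xyz',s['eef_rot']).as_matrix()) if start is None else start
    for q in poses:
        p,R=lip2tcp(*q); rv=Ro.from_matrix(R@R0.T).as_rotvec()
        print(q,'tcp',np.round(p),'row',np.round(np.r_[(p-p0)/500,rv/np.pi],3).tolist())
    return p,R
def scoopframe(P):
    s=manip.read_state(); Rs=Ro.from_euler('xyz',s['eef_rot']).as_matrix()@D
    return (P-s['eef_pos'])@Rs+TCPS
E
python3 - <<'E'
from plan import *
for n in('side','top'):
    c=cam(n);P=cloud(c);Q=scoopframe(P)
    hsv=cv2.cvtColor(c['frame'],cv2.COLOR_RGB2HSV)
    m=(abs(Q[...,1])<18)&(Q[...,0]>-75)&(Q[...,0]<60)&(Q[...,2]>65)&(Q[...,2]<105)&(hsv[...,1]>130)
    print(n,m.sum(),'handle',np.round(np.percentile(Q[m],[1,50,99],0),1).tolist())
    m=(abs(Q[...,1])<50)&(Q[...,0]>-75)&(Q[...,0]<-45)&(Q[...,2]>-10)&(Q[...,2]<64)
    print('back',m.sum(),np.round(np.percentile(Q[m],[1,50,99],0),1).tolist() if m.any() else '')
    m=(abs(Q[...,1])<50)&(Q[...,0]>0)&(Q[...,0]<80)&(Q[...,2]>-10)&(Q[...,2]<15)
    print('lip',m.sum(),np.round(np.percentile(Q[m],[1,50,99],0),1).tolist() if m.any() else '')
# dest: above trough, lip trough x -40
moves([trough(-42,110,-5),trough(-42,40,-6),trough(-42,11,-6)])
E
```

```text
side 556 handle [[-63.9, -9.8, 78.6], [-33.1, -0.5, 94.7], [27.3, 9.9, 97.0]]
back 1914 [[-60.5, -41.7, -0.8], [-57.9, -0.5, 32.6], [-53.3, 41.3, 62.1]]
lip 488 [[3.8, -34.3, -0.8], [32.5, -15.1, 1.9], [59.4, 33.6, 14.6]]
top 269 handle [[-9.5, -12.0, 80.9], [18.5, -1.8, 92.7], [41.7, 10.5, 96.8]]
back 19 [[-50.2, -19.3, -1.9], [-46.3, -10.9, 0.8], [-45.0, -5.5, 32.3]]
lip 815 [[1.1, -31.7, -4.0], [34.1, 2.6, 0.0], [63.8, 34.3, 13.7]]
(np.float64(440.9052455014286), np.float64(263.95676393121005), 110, -92.6, -5) tcp [444. 326. 182.] row [-0.281, 0.098, -0.018, 0.076, -0.011, -0.003]
(np.float64(440.9052455014286), np.float64(263.95676393121005), 40, -92.6, -6) tcp [444. 325. 113.] row [-0.282, 0.096, -0.156, 0.081, -0.011, -0.003]
(np.float64(440.9052455014286), np.float64(263.95676393121005), 11, -92.6, -6) tcp [444. 325.  84.] row [-0.282, 0.096, -0.214, 0.081, -0.011, -0.003]
```

Emit:
servo_tool:
  motion:
    - [[-0.07, 0.05, 0, 0.04, 0, 0, 1], [-0.281, 0.098, -0.018, 0.076, -0.011, -0.003, 1], [-0.281, 0.098, -0.018, 0.076, -0.011, -0.003, 1], [-0.281, 0.098, -0.018, 0.076, -0.011, -0.003, 1], [-0.281, 0.098, -0.05, 0.076, -0.011, -0.003, 1], [-0.282, 0.096, -0.13, 0.081, -0.011, -0.003, 1], [-0.282, 0.096, -0.17, 0.081, -0.011, -0.003, 1], [-0.282, 0.096, -0.2, 0.081, -0.011, -0.003, 1], [-0.282, 0.096, -0.21, 0.081, -0.011, -0.003, 1], [-0.282, 0.096, -0.21, 0.081, -0.011, -0.003, 1]]

```text
clock: 11.55
eef_pos: [443.8, 324.2, 86.2]
eef_rot: [-3.141, -0.102, 1.525]
wrist_force: [-0.5, 0.4, -1.8]
finger_gap: 21.8
finger_force: 55.0
```

```bash
python3 - <<'E'
from plan import *; from st import st
st(); Q=[trough(x,z,t) for x,z,t in [(-42,9,-6),(-10,8.5,-5),(20,8.5,-4),(50,8.5,-3),(75,8.5,0),(95,8.5,3),(108,9,6)]]
moves(Q)
print(np.round(lip2tcp(*trough(0,0,0))[0],1))
s=cam('side'); save(s,'s7.png'); c=cam('top'); save(c,'t7.png')
cv2.imwrite('pics/c7.png',np.hstack([cv2.resize(c['frame'][260:360,130:310,::-1],None,fx=2.2,fy=2.2),cv2.resize(s['frame'][220:450,300:480,::-1],None,fx=2.2,fy=2.2)[:220]]) if 0 else cv2.resize(s['frame'][200:450,300:500,::-1],None,fx=2.4,fy=2.4))
E
```

```text
t 11.6 pos [443.8 324.2  86.2] rot deg [-180.    -5.8   87.4] q [0.522, 0.395, 1.694, 0.102, 1.0, 0.514] F [-0.5  0.4 -1.8] gap 21.8 55.0
(np.float64(440.9052455014286), np.float64(263.95676393121005), 9, -92.6, -6) tcp [444. 325.  82.] row [-0.0, 0.001, -0.008, 0.001, -0.0, -0.0]
(np.float64(439.45362988129256), np.float64(231.98970569790714), 8.5, -92.6, -5) tcp [442. 294.  81.] row [-0.003, -0.061, -0.011, -0.005, 0.0, -0.0]
(np.float64(438.09274023741494), np.float64(202.02058860418572), 8.5, -92.6, -4) tcp [441. 265.  79.] row [-0.006, -0.118, -0.014, -0.01, 0.0, -0.0]
(np.float64(436.73185059353733), np.float64(172.05147151046427), 8.5, -92.6, -3) tcp [440. 236.  78.] row [-0.008, -0.175, -0.016, -0.016, 0.001, -0.0]
(np.float64(435.59777589030597), np.float64(147.0772072656964), 8.5, -92.6, 0) tcp [439. 215.  75.] row [-0.01, -0.218, -0.023, -0.032, 0.001, -0.0]
(np.float64(434.6905161277209), np.float64(127.0977958698821), 8.5, -92.6, 3) tcp [438. 198.  71.] row [-0.012, -0.252, -0.03, -0.049, 0.002, -0.0]
(np.float64(434.1007972820406), np.float64(114.11117846260281), 9, -92.6, 6) tcp [437. 189.  68.] row [-0.013, -0.271, -0.037, -0.066, 0.003, -0.0]
[442.1 289.9  66.4]
```

View pics/c7.png

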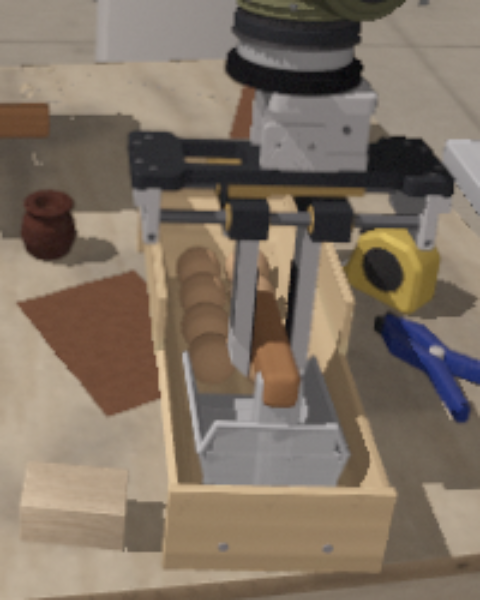

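Emit:
servo_tool:
  motion:
    - [[0, 0.001, -0.008, 0, 0, 0, 1], [0, 0.001, -0.01, 0, 0, 0, 1], [0, 0.001, -0.01, 0, 0, 0, 1]]

```text
clock: 11.95
eef_pos: [444.7, 325.5, 83.3]
eef_rot: [3.139, -0.104, 1.526]
wrist_force: [0.2, -5.3, 12.7]
finger_gap: 21.7
finger_force: 55.0
```

```bash
python3 - <<'E'
from plan import *; from st import st
st(); moves([trough(x,z,t) for x,z,t in [(-42,8,-6),(-10,8,-5),(20,8,-4),(50,8,-3),(75,8,-2),(95,8,-1),(106,8,-1)]])
E
```

```text
t 11.9 pos [444.7 325.5  83.3] rot deg [179.8  -5.9  87.5] q [0.523, 0.4, 1.695, 0.103, 0.991, 0.514] F [ 0.2 -5.3 12.7] gap 21.7 55.0
(np.float64(440.9052455014286), np.float64(263.95676393121005), 8, -92.6, -6) tcp [444. 325.  81.] row [-0.002, -0.002, -0.004, 0.0, 0.001, -0.0]
(np.float64(439.45362988129256), np.float64(231.98970569790714), 8, -92.6, -5) tcp [442. 294.  80.] row [-0.005, -0.063, -0.007, -0.005, 0.001, -0.0]
(np.float64(438.09274023741494), np.float64(202.02058860418572), 8, -92.6, -4) tcp [441. 265.  79.] row [-0.007, -0.121, -0.009, -0.011, 0.001, -0.0]
(np.float64(436.73185059353733), np.float64(172.05147151046427), 8, -92.6, -3) tcp [440. 236.  78.] row [-0.01, -0.178, -0.011, -0.016, 0.002, -0.0]
(np.float64(435.59777589030597), np.float64(147.0772072656964), 8, -92.6, -2) tcp [439. 213.  77.] row [-0.012, -0.226, -0.013, -0.022, 0.002, -0.0]
(np.float64(434.6905161277209), np.float64(127.0977958698821), 8, -92.6, -1) tcp [438. 194.  76.] row [-0.014, -0.263, -0.016, -0.027, 0.002, -0.0]
(np.float64(434.1915232582991), np.float64(116.10911960218424), 8, -92.6, -1) tcp [437. 183.  76.] row [-0.015, -0.285, -0.016, -0.027, 0.002, -0.0]
```

Emit:
servo_tool:
  motion:
    - [[-0.001, -0.03, 0.001, -0.002, 0, 0, 1], [-0.003, -0.061, -0.001, -0.005, 0, 0, 1], [-0.004, -0.09, -0.002, -0.008, 0, 0, 1], [-0.005, -0.119, -0.003, -0.011, 0, 0, 1], [-0.007, -0.148, -0.004, -0.014, 0, 0, 1], [-0.008, -0.176, -0.005, -0.016, 0, 0, 1], [-0.009, -0.2, -0.006, -0.019, 0, 0, 1], [-0.01, -0.224, -0.007, -0.022, 0, 0, 1], [-0.011, -0.243, -0.009, -0.025, 0, 0, 1], [-0.012, -0.261, -0.01, -0.027, 0, 0, 1]]

```text
clock: 12.95
eef_pos: [437.8, 193.8, 76.7]
eef_rot: [3.137, -0.017, 1.526]
wrist_force: [0.5, 3.5, 8.2]
finger_gap: 21.5
finger_force: 55.0
```

```bash
cat > rp.py <<'E'
from plan import *
def ramp(s,t,y=0): return trough(110+s*.643,8.5+s*.766,t,y)
E
python3 - <<'E'
from rp import *; from st import st
st(); moves([trough(95,9,-1),trough(104,8.5,-1),ramp(0,0),ramp(10,3),ramp(20,6),ramp(30,10),ramp(40,14),ramp(50,18),ramp(58,22),trough(147,65,27),trough(147,75,33),trough(145,90,36),trough(140,130,36)])
s=cam('side'); save(s,'s8.png'); c=cam('top'); 
cv2.imwrite('pics/c8.png',cv2.resize(s['frame'][200:450,300:500,::-1],None,fx=2.4,fy=2.4))
E
```

```text
t 12.9 pos [437.8 193.8  76.7] rot deg [179.7  -0.9  87.5] q [0.332, 0.294, 1.859, 0.017, 0.979, 0.368] F [0.5 3.5 8.2] gap 21.5 55.0
(np.float64(434.6905161277209), np.float64(127.0977958698821), 9, -92.6, -1) tcp [438. 194.  77.] row [-0.0, 0.0, -0.0, 0.0, 0.001, -0.0]
(np.float64(434.28224923455764), np.float64(118.10706074176566), 8.5, -92.6, -1) tcp [437. 185.  76.] row [-0.001, -0.018, -0.001, 0.0, 0.001, -0.0]
(np.float64(434.0100713057821), np.float64(112.11323732302138), 8.5, -92.6, 0) tcp [437. 180.  75.] row [-0.001, -0.027, -0.004, -0.005, 0.002, -0.0]
(np.float64(433.718387292111), np.float64(105.68985655926707), 16.16, -92.6, 3) tcp [437. 177.  79.] row [-0.002, -0.034, 0.004, -0.022, 0.002, -0.0]
(np.float64(433.4267032784399), np.float64(99.26647579551279), 23.82, -92.6, 6) tcp [437. 174.  83.] row [-0.002, -0.04, 0.012, -0.038, 0.003, -0.0]
(np.float64(433.1350192647688), np.float64(92.84309503175851), 31.48, -92.6, 10) tcp [437. 171.  85.] row [-0.002, -0.045, 0.017, -0.061, 0.004, -0.0]
(np.float64(432.8433352510977), np.float64(86.41971426800418), 39.14, -92.6, 14
[... 280 characters left out ...]
4644), 52.928, -92.6, 22) tcp [436. 163.  89.] row [-0.003, -0.062, 0.025, -0.127, 0.007, -0.001]
(np.float64(432.33164074499973), np.float64(75.15132624076494), 65, -92.6, 27) tcp [436. 166.  93.] row [-0.003, -0.056, 0.033, -0.155, 0.008, -0.001]
(np.float64(432.33164074499973), np.float64(75.15132624076494), 75, -92.6, 33) tcp [437. 168.  94.] row [-0.002, -0.051, 0.034, -0.188, 0.01, -0.001]
(np.float64(432.42236672125824), np.float64(77.14926738034637), 90, -92.6, 36) tcp [437. 171. 104.] row [-0.002, -0.045, 0.054, -0.205, 0.011, -0.001]
(np.float64(432.6491816619045), np.float64(82.14412022929994), 130, -92.6, 36) tcp [437. 176. 144.] row [-0.002, -0.035, 0.134, -0.205, 0.011, -0.001]
```

View pics/c8.png

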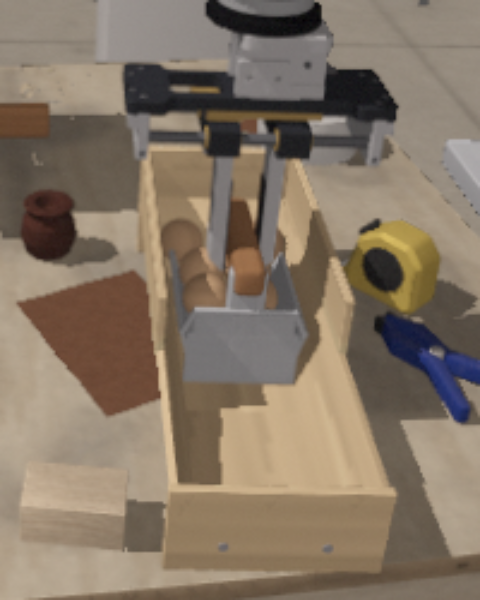

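The side view shows the balls gathered in and ahead of the bowl. Next is the run up the ramp with a tilt-back.

Emit:
servo_tool:
  motion:
    - [[-0.001, -0.018, 0, 0, 0, 0, 1], [-0.001, -0.027, -0.002, -0.005, 0.001, 0, 1], [-0.002, -0.034, 0.004, -0.022, 0.002, 0, 1], [-0.002, -0.04, 0.012, -0.038, 0.003, 0, 1], [-0.002, -0.045, 0.017, -0.061, 0.004, 0, 1], [-0.002, -0.051, 0.022, -0.083, 0.005, 0, 1], [-0.003, -0.057, 0.026, -0.105, 0.006, -0.001, 1], [-0.003, -0.06, 0.028, -0.127, 0.007, -0.001, 1], [-0.003, -0.056, 0.034, -0.155, 0.008, -0.001, 1], [-0.002, -0.051, 0.036, -0.188, 0.01, -0.001, 1]]

```text
clock: 14.05
eef_pos: [436.3, 168.3, 94.3]
eef_rot: [-3.14, 0.579, 1.524]
wrist_force: [-0.1, 0.1, -3.4]
finger_gap: 21.4
finger_force: 55.0
```

```bash
python3 - <<'E'
from rp import *; from st import st
st(); moves([trough(147,75,33),trough(143,100,36),trough(138,150,36),trough(110,220,25)])
s=cam('side'); save(s,'s9.png'); c=cam('top'); save(c,'t9.png')
cv2.imwrite('pics/c9.png',np.hstack([cv2.resize(c['frame'][260:360,130:310,::-1],(400,222))[:, :400],cv2.resize(s['frame'][230:397,330:500,::-1],(400,393))[:222]]) if 0 else np.vstack([cv2.resize(c['frame'][260:360,180:310,::-1],(390,300)),cv2.resize(s['frame'][225:352,330:495,::-1],(390,300))]))
E
```

```text
t 14.1 pos [436.3 168.3  94.3] rot deg [-179.9   33.1   87.3] q [0.552, 0.468, 1.682, -0.478, 1.371, 0.787] F [-0.1  0.1 -3.4] gap 21.4 55.0
(np.float64(432.33164074499973), np.float64(75.15132624076494), 75, -92.6, 33) tcp [437. 168.  94.] row [0.0, -0.0, -0.001, 0.001, -0.0, 0.001]
(np.float64(432.51309269751675), np.float64(79.1472085199278), 100, -92.6, 36) tcp [437. 173. 114.] row [0.001, 0.01, 0.039, -0.016, 0.0, 0.001]
(np.float64(432.739907638163), np.float64(84.14206136888137), 150, -92.6, 36) tcp [437. 178. 164.] row [0.001, 0.02, 0.139, -0.016, 0.0, 0.001]
(np.float64(434.0100713057821), np.float64(112.11323732302138), 220, -92.6, 25) tcp [438. 202. 251.] row [0.003, 0.067, 0.314, 0.045, -0.002, 0.001]
```

View pics/c9.png

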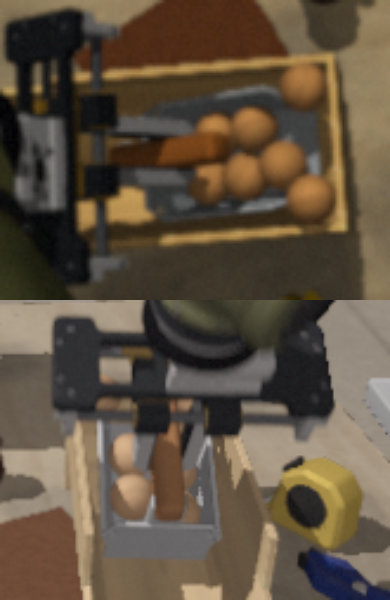

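The picture shows 5 balls in the bowl and 2 perched at the lip corners. I'll draw back inside the cheeks before lifting, so that any loose one falls onto the ramp.

Emit:
servo_tool:
  motion:
    - [[0.001, 0.02, 0, -0.008, 0, 0, 1], [0.002, 0.04, 0.004, -0.016, 0, 0, 1], [0.003, 0.06, 0.008, -0.016, 0, 0, 1], [0.004, 0.08, 0.012, -0.016, 0, 0, 1], [0.005, 0.1, 0.016, -0.016, 0, 0, 1], [0.005, 0.11, 0.03, -0.016, 0, 0, 1], [0.005, 0.11, 0.06, -0.016, 0, 0, 1], [0.005, 0.11, 0.1, -0.01, 0, 0, 1], [0.005, 0.11, 0.15, -0.005, 0, 0, 1], [0.005, 0.11, 0.2, 0, 0, 0, 1]]

```text
clock: 15.15
eef_pos: [438.9, 223.7, 196.4]
eef_rot: [-3.141, 0.574, 1.524]
wrist_force: [-0.1, -0.6, -3.1]
finger_gap: 21.9
finger_force: 55.0
```

```bash
python3 - <<'E'
from rp import *; from st import st
st()
s=cam('side'); save(s,'s10.png'); c=cam('top'); save(c,'t10.png')
cv2.imwrite('pics/c10.png',np.vstack([cv2.resize(c['frame'][250:360,150:310,::-1],(436,300)),cv2.resize(s['frame'][210:350,320:523,::-1],(436,300))]))
E
```

```text
t 15.2 pos [438.9 223.7 196.4] rot deg [-180.    32.9   87.3] q [0.63, 0.411, 1.496, -0.437, 1.615, 0.742] F [-0.1 -0.6 -3.1] gap 21.9 55.0
```

View pics/c10.png

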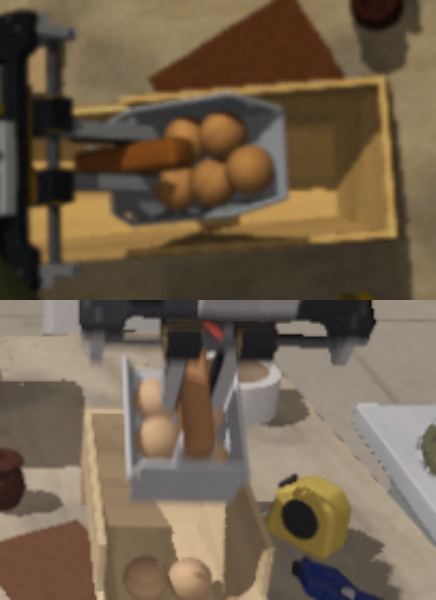

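Five balls are in the bowl, and two are back on the trough floor. On to the hopper.

```bash
cat >> rp.py <<'E'
SY=np.radians(1.0); ST=np.array([705.,-109.])
def stand(x,y,z,t):
    p=ST+[x*np.cos(SY)-y*np.sin(SY),x*np.sin(SY)+y*np.cos(SY)]
    return (p[0],p[1],z,-89.,t)
E
python3 - <<'E'
from rp import *
a=trough(90,320,22); b=stand(0,60,300,20)
print('A'); st=moves([a,b])
print('B'); st=moves([stand(0,40,270,0),stand(0,35,235,-12),stand(0,30,218,-20),stand(0,30,216,-28),stand(0,30,216,-36),stand(0,28,216,-45),stand(0,25,216,-52)],st)
E
```

```text
A
(np.float64(434.91733106836716), np.float64(132.09264871883568), 320, -92.6, 22) tcp [439. 220. 356.] row [-0.002, -0.009, 0.315, 0.059, -0.001, 0.001]
(np.float64(703.952855613763), np.float64(-49.00913829061653), 300, -89.0, 20) tcp [702.  38. 339.] row [0.525, -0.373, 0.282, 0.07, 0.0, 0.021]
B
(np.float64(704.3019037425087), np.float64(-69.00609219374435), 270, -89.0, 0) tcp [703.  -1. 336.] row [0.001, -0.077, -0.005, 0.111, 0.002, 0.0]
(np.float64(704.3891657746951), np.float64(-74.0053306695263), 235, -89.0, -12) tcp [703. -21. 314.] row [0.002, -0.118, -0.05, 0.178, 0.003, 0.0]
(np.float64(704.4764278068815), np.float64(-79.00456914530827), 218, -89.0, -20) tcp [704. -38. 304.] row [0.003, -0.151, -0.071, 0.222, 0.004, 0.0]
(np.float64(704.4764278068815), np.float64(-79.00456914530827), 216, -89.0, -28) tcp [704. -50. 307.] row [0.003, -0.175, -0.065, 0.267, 0.005, 0.0]
(np.float64(704.4764278068815), np.float64(-79.00456914530827), 216, -89.0, -36) tcp [704. -63. 310.] row [0.004, -0.201, -0.059, 0.311, 0.005, 0.0]
(np.float64(704.5113326197561), np.float64(-81.00426453562105), 216, -89.0, -45) tcp [704. -80. 311.] row [0.004, -0.235, -0.056, 0.361, 0.006, -0.0]
(np.float64(704.5636898390679), np.float64(-84.00380762109022), 216, -89.0, -52) tcp [705. -94. 310.] row [0.005, -0.264, -0.057, 0.4, 0.007, 0.0]
```

Emit:
servo_tool:
  motion:
    - [[0, 0, 0.05, 0.005, 0, 0, 1], [0, 0, 0.12, 0.015, 0, 0, 1], [0, 0, 0.19, 0.025, 0, 0, 1], [0.03, -0.02, 0.26, 0.035, 0, 0.002, 1], [0.07, -0.05, 0.3, 0.045, 0, 0.004, 1], [0.12, -0.085, 0.31, 0.055, 0, 0.006, 1], [0.18, -0.13, 0.31, 0.06, 0, 0.008, 1], [0.24, -0.17, 0.305, 0.065, 0, 0.01, 1], [0.3, -0.21, 0.3, 0.07, 0, 0.012, 1], [0.35, -0.25, 0.295, 0.07, 0, 0.014, 1]]

```text
clock: 16.25
eef_pos: [615.0, 97.5, 340.8]
eef_rot: [-3.133, 0.355, 1.571]
wrist_force: [-0.0, -1.2, -2.9]
finger_gap: 21.4
finger_force: 55.0
```

```bash
python3 - <<'E'
from rp import *; from st import st
st(); print('A');s=moves([stand(0,60,300,20)])
E
```

```text
t 16.2 pos [615.   97.5 340.8] rot deg [-179.5   20.3   90. ] q [0.244, 0.48, 1.006, -0.347, 1.743, 0.201] F [-0.  -1.2 -2.9] gap 21.4 55.0
A
(np.float64(703.952855613763), np.float64(-49.00913829061653), 300, -89.0, 20) tcp [702.  38. 339.] row [0.175, -0.12, -0.003, 0.002, -0.002, 0.006]
```

Then on above the hopper, followed by the slow tilt.

Emit:
servo_tool:
  motion:
    - [[0.05, -0.035, 0, 0, 0, 0.002, 1], [0.1, -0.07, 0, 0, 0, 0.004, 1], [0.14, -0.1, -0.002, 0, 0, 0.006, 1], [0.165, -0.115, -0.002, 0, 0, 0.006, 1], [0.175, -0.12, -0.002, 0, 0, 0.006, 1], [0.175, -0.12, -0.002, 0, 0, 0.006, 1], [0.175, -0.12, -0.002, 0, 0, 0.006, 1]]

```text
clock: 16.95
eef_pos: [701.1, 39.6, 340.6]
eef_rot: [-3.134, 0.355, 1.591]
wrist_force: [-1.1, -0.2, -3.3]
finger_gap: 21.6
finger_force: 55.0
```

Emit:
servo_tool:
  motion:
    - [[0, -0.038, -0.002, 0.045, 0.001, 0, 1], [0.001, -0.077, -0.005, 0.09, 0.002, 0, 1], [0.001, -0.1, -0.03, 0.135, 0.003, 0, 1], [0.002, -0.118, -0.05, 0.178, 0.003, 0, 1], [0.003, -0.151, -0.071, 0.222, 0.004, 0, 1], [0.003, -0.175, -0.065, 0.267, 0.005, 0, 1], [0.004, -0.201, -0.059, 0.311, 0.005, 0, 1], [0.004, -0.235, -0.056, 0.361, 0.006, 0, 1], [0.005, -0.264, -0.057, 0.4, 0.007, 0, 1], [0.005, -0.264, -0.057, 0.4, 0.007, 0, 1]]

```text
clock: 17.95
eef_pos: [703.3, -96.2, 308.8]
eef_rot: [-3.127, -0.908, 1.579]
wrist_force: [0.2, 0.3, -3.5]
finger_gap: 21.8
finger_force: 55.0
```

```bash
python3 - <<'E'
from rp import *; from st import st
st(); s=cam('side'); save(s,'s11.png'); c=cam('top'); save(c,'t11.png')
cv2.imwrite('pics/c11.png',np.hstack([cv2.resize(c['frame'][100:250,240:440,::-1],(400,300)),cv2.resize(s['frame'][100:310,170:360,::-1],(400,442))[:300]]) if 0 else np.vstack([cv2.resize(c['frame'][100:250,240:440,::-1],(400,300)),cv2.resize(s['frame'][80:230,170:370,::-1],(400,300))]))
E
```

```text
t 17.9 pos [703.3 -96.2 308.8] rot deg [-179.2  -52.    90.4] q [-0.459, 0.868, 0.656, 0.862, 1.977, -0.264] F [ 0.2  0.3 -3.5] gap 21.8 55.0
```

View pics/c11.png

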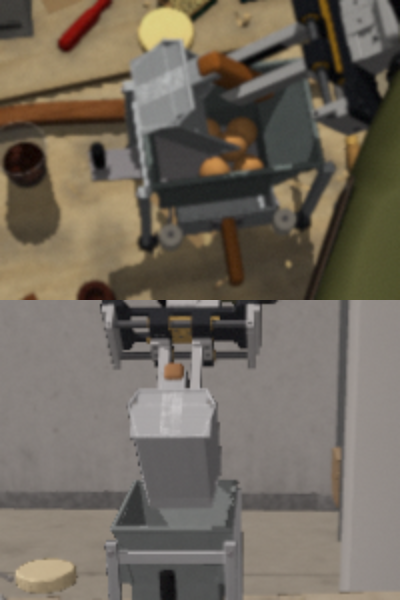

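The balls are in the hopper below the scoop. I'll hold the tilt briefly so all of them run out, then find the two left in the trough.

Emit:
servo_tool:
  motion:
    - [[0, 0, 0, 0.02, 0, 0, 1], [0, 0, 0, 0.04, 0, 0, 1], [0, 0, 0, 0.04, 0, 0, 1], [0, 0, 0, 0.04, 0, 0, 1]]

```text
clock: 18.45
eef_pos: [704.1, -91.7, 313.3]
eef_rot: [3.138, -1.024, 1.599]
wrist_force: [-0.2, -0.1, -1.9]
finger_gap: 21.4
finger_force: 55.0
```

```bash
cat > balls.py <<'E'
from rp import *
def balls(n,z=26,show=True):
    """orange blobs seen by one camera; cloud centroid lifted to centre, in world and trough coords"""
    c=cam(n);P=cloud(c);hsv=cv2.cvtColor(c['frame'],cv2.COLOR_RGB2HSV)
    e=np.radians(TH);u=P[...,:2]-TR;X=u@[np.cos(e),np.sin(e)];Y=u@[-np.sin(e),np.cos(e)]
    m=(abs(Y)<50)&(X>-165)&(X<150)&(P[...,2]>22)&(P[...,2]<60)&(hsv[...,0]<19)&(hsv[...,1]>120)
    m=cv2.morphologyEx(m.astype(np.uint8),cv2.MORPH_OPEN,np.ones((3,3)))
    k,l,s,_=cv2.connectedComponentsWithStats(m)
    for i in range(1,k):
        if s[i,4]>25: q=l==i;print(n,'area',s[i,4],'trough x,y',round(np.median(X[q]),1),round(np.median(Y[q]),1),'ztop',round(np.percentile(P[q][:,2],95),1))
    return c
if __name__=='__main__':
    from st import st; st()
    for n in('top','side'): c=balls(n)
    S=ST
    c=cam('top');P=cloud(c);hsv=cv2.cvtColor(c['frame'],cv2.COLOR_RGB2HSV)
E
python3 balls.py
```

```text
t 18.4 pos [704.1 -91.7 313.3] rot deg [179.8 -58.7  91.6] q [-0.474, 0.894, 0.66, 0.972, 2.001, -0.261] F [-0.2 -0.1 -1.9] gap 21.4 55.0
top area 28 trough x,y 132.7 45.6 ztop 41.9
top area 393 trough x,y 12.3 -3.0 ztop 43.5
```

```bash
python3 - <<'E'
from rp import *
print('A'); s=moves([stand(0,40,250,-20),stand(0,60,300,0),trough(-20,200,-5)])
print('B'); s=moves([trough(-42,110,-6),trough(-42,30,-6),trough(-42,9,-6)],s)
print('C'); moves([trough(-10,9,-5),trough(20,9,-4),trough(50,8.5,-3),trough(75,8.5,-2),trough(95,8.5,-1)],s)
E
```

```text
A
(np.float64(704.3019037425087), np.float64(-69.00609219374435), 250, -89.0, -20) tcp [704. -28. 336.] row [-0.001, 0.129, 0.044, -0.215, -0.004, -0.002]
(np.float64(703.952855613763), np.float64(-49.00913829061653), 300, -89.0, 0) tcp [703.  19. 366.] row [-0.003, 0.222, 0.106, -0.326, -0.006, -0.002]
(np.float64(439.90725976258506), np.float64(241.97941139581428), 200, -92.6, -5) tcp [443. 304. 272.] row [-0.523, 0.792, -0.083, -0.299, 0.004, -0.021]
B
(np.float64(440.9052455014286), np.float64(263.95676393121005), 110, -92.6, -6) tcp [444. 325. 183.] row [0.002, 0.041, -0.178, 0.006, -0.0, -0.0]
(np.float64(440.9052455014286), np.float64(263.95676393121005), 30, -92.6, -6) tcp [444. 325. 103.] row [0.002, 0.041, -0.338, 0.006, -0.0, -0.0]
(np.float64(440.9052455014286), np.float64(263.95676393121005), 9, -92.6, -6) tcp [444. 325.  82.] row [0.002, 0.041, -0.38, 0.006, -0.0, -0.0]
C
(np.float64(439.45362988129256), np.float64(231.98970569790714), 9, -92.6, -5) tcp [442. 294.  81.] row [-0.003, -0.061, -0.002, -0.006, 0.0, 0.0]
(np.float64(438.09274023741494), np.float64(202.02058860418572), 9, -92.6, -4) tcp [441. 265.  80.] row [-0.005, -0.119, -0.004, -0.011, 0.001, 0.0]
(np.float64(436.73185059353733), np.float64(172.05147151046427), 8.5, -92.6, -3) tcp [440. 236.  78.] row [-0.008, -0.176, -0.008, -0.017, 0.001, 0.0]
(np.float64(435.59777589030597), np.float64(147.0772072656964), 8.5, -92.6, -2) tcp [439. 213.  77.] row [-0.01, -0.224, -0.01, -0.022, 0.001, 0.0]
(np.float64(434.6905161277209), np.float64(127.0977958698821), 8.5, -92.6, -1) tcp [438. 194.  76.] row [-0.012, -0.261, -0.012, -0.028, 0.001, 0.0]
```

Emit:
servo_tool:
  motion:
    - [[-0.001, 0.06, 0.03, -0.1, -0.002, -0.001, 1], [-0.001, 0.129, 0.06, -0.215, -0.004, -0.002, 1], [-0.003, 0.18, 0.1, -0.27, -0.006, -0.002, 1], [-0.003, 0.222, 0.106, -0.326, -0.006, -0.002, 1], [-0.05, 0.3, 0.106, -0.326, -0.004, -0.005, 1], [-0.12, 0.37, 0.09, -0.32, -0.003, -0.007, 1], [-0.19, 0.44, 0.06, -0.315, -0.002, -0.009, 1], [-0.26, 0.51, 0.03, -0.31, 0, -0.012, 1], [-0.33, 0.58, 0, -0.305, 0.002, -0.015, 1], [-0.4, 0.66, -0.04, -0.3, 0.003, -0.018, 1]]

```text
clock: 19.6
eef_pos: [509.6, 230.1, 297.3]
eef_rot: [3.141, -0.086, 1.533]
wrist_force: [1.6, 1.0, -1.2]
finger_gap: 22.0
finger_force: 55.0
```

```bash
python3 - <<'E'
from rp import *; from st import st
st(); moves([trough(-42,120,-6),trough(-42,30,-6),trough(-42,9,-6)])
E
```

```text
t 19.6 pos [509.6 230.1 297.3] rot deg [180.   -4.9  87.8] q [0.319, 0.246, 1.381, 0.081, 1.485, 0.352] F [ 1.6  1.  -1.2] gap 22.0 55.0
(np.float64(440.9052455014286), np.float64(263.95676393121005), 120, -92.6, -6) tcp [444. 325. 193.] row [-0.132, 0.189, -0.208, 0.006, -0.0, -0.002]
(np.float64(440.9052455014286), np.float64(263.95676393121005), 30, -92.6, -6) tcp [444. 325. 103.] row [-0.132, 0.189, -0.388, 0.006, -0.0, -0.002]
(np.float64(440.9052455014286), np.float64(263.95676393121005), 9, -92.6, -6) tcp [444. 325.  82.] row [-0.132, 0.189, -0.43, 0.006, -0.0, -0.002]
```

Emit:
servo_tool:
  motion:
    - [[-0.08, 0.1, -0.1, 0.006, 0, -0.002, 1], [-0.127, 0.181, -0.204, 0.006, 0, -0.002, 1], [-0.127, 0.181, -0.204, 0.006, 0, -0.002, 1], [-0.127, 0.181, -0.204, 0.006, 0, -0.002, 1], [-0.127, 0.181, -0.204, 0.006, 0, -0.002, 1], [-0.127, 0.181, -0.204, 0.006, 0, -0.002, 1]]

```text
clock: 20.2
eef_pos: [449.0, 318.9, 196.2]
eef_rot: [-3.141, -0.105, 1.526]
wrist_force: [0.8, 0.0, -1.4]
finger_gap: 21.3
finger_force: 55.0
```

```bash
python3 - <<'E'
from rp import *; from st import st; from balls import balls
st(); moves([trough(-42,120,-6),trough(-42,30,-6),trough(-42,9,-6)])
for n in('top','side'):balls(n)
E
```

```text
t 20.2 pos [449.  318.9 196.2] rot deg [-180.    -6.    87.4] q [0.507, 0.273, 1.581, 0.095, 1.234, 0.523] F [ 0.8  0.  -1.4] gap 21.3 55.0
(np.float64(440.9052455014286), np.float64(263.95676393121005), 120, -92.6, -6) tcp [444. 325. 193.] row [-0.011, 0.011, -0.006, -0.0, -0.0, -0.0]
(np.float64(440.9052455014286), np.float64(263.95676393121005), 30, -92.6, -6) tcp [444. 325. 103.] row [-0.011, 0.011, -0.186, -0.0, -0.0, -0.0]
(np.float64(440.9052455014286), np.float64(263.95676393121005), 9, -92.6, -6) tcp [444. 325.  82.] row [-0.011, 0.011, -0.228, -0.0, -0.0, -0.0]
top area 95 trough x,y 139.7 30.6 ztop 50.7
top area 394 trough x,y 11.9 -2.1 ztop 43.6
top area 134 trough x,y 138.8 -9.2 ztop 51.1
```

Emit:
servo_tool:
  motion:
    - [[-0.011, 0.011, -0.07, 0, 0, 0, 1], [-0.011, 0.011, -0.14, 0, 0, 0, 1], [-0.011, 0.011, -0.19, 0, 0, 0, 1], [-0.011, 0.011, -0.22, 0, 0, 0, 1], [-0.011, 0.011, -0.228, 0, 0, 0, 1], [-0.011, 0.011, -0.228, 0, 0, 0, 1]]

```text
clock: 20.9
eef_pos: [444.1, 324.4, 82.3]
eef_rot: [-3.141, -0.106, 1.525]
wrist_force: [-0.2, -1.9, 6.9]
finger_gap: 21.4
finger_force: 55.0
```

Emit:
servo_tool:
  motion:
    - [[-0.001, -0.03, 0.001, -0.002, 0, 0, 1], [-0.003, -0.061, -0.001, -0.005, 0, 0, 1], [-0.004, -0.09, -0.002, -0.008, 0, 0, 1], [-0.005, -0.119, -0.003, -0.011, 0, 0, 1], [-0.007, -0.148, -0.004, -0.014, 0, 0, 1], [-0.008, -0.176, -0.006, -0.016, 0, 0, 1], [-0.009, -0.2, -0.007, -0.019, 0, 0, 1], [-0.01, -0.224, -0.008, -0.022, 0, 0, 1], [-0.011, -0.243, -0.01, -0.025, 0, 0, 1], [-0.012, -0.261, -0.011, -0.027, 0, 0, 1]]

```text
clock: 21.9
eef_pos: [437.3, 193.1, 76.2]
eef_rot: [3.138, -0.02, 1.526]
wrist_force: [-0.0, 3.9, 11.6]
finger_gap: 21.7
finger_force: 55.0
```

```bash
python3 - <<'E'
from rp import *; from st import st; from balls import balls
st(); moves([trough(95,9,-1),trough(104,8.5,-1),ramp(0,0),ramp(10,3),ramp(20,6),ramp(30,10),ramp(40,14),ramp(50,18),ramp(58,22),trough(147,65,27),trough(147,75,33)])
balls('top')
E
```

```text
t 21.9 pos [437.3 193.1  76.2] rot deg [179.8  -1.1  87.4] q [0.329, 0.293, 1.861, 0.021, 0.977, 0.363] F [-0.   3.9 11.6] gap 21.7 55.0
(np.float64(434.6905161277209), np.float64(127.0977958698821), 9, -92.6, -1) tcp [438. 194.  77.] row [0.001, 0.001, 0.001, -0.001, 0.001, -0.0]
(np.float64(434.28224923455764), np.float64(118.10706074176566), 8.5, -92.6, -1) tcp [437. 185.  76.] row [-0.0, -0.017, -0.0, -0.001, 0.001, -0.0]
(np.float64(434.0100713057821), np.float64(112.11323732302138), 8.5, -92.6, 0) tcp [437. 180.  75.] row [-0.001, -0.026, -0.003, -0.006, 0.001, -0.0]
(np.float64(433.718387292111), np.float64(105.68985655926707), 16.16, -92.6, 3) tcp [437. 177.  79.] row [-0.001, -0.032, 0.005, -0.023, 0.002, -0.0]
(np.float64(433.4267032784399), np.float64(99.26647579551279), 23.82, -92.6, 6) tcp [437. 174.  83.] row [-0.001, -0.039, 0.013, -0.04, 0.003, -0.0]
(np.float64(433.1350192647688), np.float64(92.84309503175851), 31.48, -92.6, 10) tcp [437. 171.  85.] row [-0.001, -0.044, 0.018, -0.062, 0.004, -0.0]
(np.float64(432.8433352510977), np.float64(86.41971426800418), 39.14, -92.6, 14) tcp [437. 168.  87.] row [-0.002, -0.049, 0.022, -0.084, 0.005, -0.0]
(np.float64(432.5516512374266), np.float64(79.99633350424989), 46.8, -92.6, 18) tcp [436. 165.  89.] row [-0.002, -0.056, 0.026, -0.106, 0.006, -0.0]
(np.float64(432.3183040264897), np.float64(74.85762889324644), 52.928, -92.6, 22) tcp [436. 163.  89.] row [-0.002, -0.061, 0.026, -0.128, 0.007, -0.0]
(np.float64(432.33164074499973), np.float64(75.15132624076494), 65, -92.6, 27) tcp [436. 166.  93.] row [-0.002, -0.055, 0.034, -0.156, 0.008, -0.0]
(np.float64(432.33164074499973), np.float64(75.15132624076494), 75, -92.6, 33) tcp [437. 168.  94.] row [-0.002, -0.05, 0.035, -0.189, 0.01, -0.0]
top area 645 trough x,y 119.0 -4.1 ztop 46.9
```

Emit:
servo_tool:
  motion:
    - [[-0.001, -0.018, 0, 0, 0, 0, 1], [-0.001, -0.027, -0.002, -0.005, 0.001, 0, 1], [-0.002, -0.034, 0.005, -0.022, 0.002, 0, 1], [-0.002, -0.04, 0.013, -0.038, 0.003, 0, 1], [-0.002, -0.045, 0.018, -0.061, 0.004, 0, 1], [-0.002, -0.051, 0.023, -0.083, 0.005, 0, 1], [-0.003, -0.057, 0.027, -0.105, 0.006, -0.001, 1], [-0.003, -0.06, 0.028, -0.127, 0.007, -0.001, 1], [-0.003, -0.056, 0.034, -0.155, 0.008, -0.001, 1], [-0.002, -0.051, 0.036, -0.188, 0.01, -0.001, 1]]

```text
clock: 22.95
eef_pos: [435.7, 167.4, 93.6]
eef_rot: [-3.139, 0.576, 1.522]
wrist_force: [0.4, -0.4, -1.4]
finger_gap: 21.7
finger_force: 55.0
```

Emit:
servo_tool:
  motion:
    - [[0.001, 0.02, 0, -0.008, 0, 0, 1], [0.002, 0.04, 0.004, -0.016, 0, 0, 1], [0.003, 0.06, 0.008, -0.016, 0, 0, 1], [0.004, 0.08, 0.012, -0.016, 0, 0, 1], [0.005, 0.1, 0.016, -0.016, 0, 0, 1], [0.005, 0.11, 0.03, -0.016, 0, 0, 1], [0.005, 0.11, 0.06, -0.016, 0, 0, 1], [0.005, 0.11, 0.1, -0.01, 0, 0, 1], [0.005, 0.11, 0.15, -0.005, 0, 0, 1], [0.005, 0.11, 0.2, 0, 0, 0, 1]]

```text
clock: 23.95
eef_pos: [437.9, 223.2, 195.1]
eef_rot: [-3.138, 0.571, 1.524]
wrist_force: [0.7, 0.5, -2.7]
finger_gap: 21.8
finger_force: 55.0
```

```bash
python3 - <<'E'
from rp import *; from st import st; from balls import balls
st(); c=balls('top'); s=balls('side')
cv2.imwrite('pics/c12.png',np.vstack([cv2.resize(c['frame'][250:360,150:310,::-1],(436,300)),cv2.resize(s['frame'][210:350,320:523,::-1],(436,300))]))
E
```

```text
t 23.9 pos [437.9 223.2 195.1] rot deg [-179.8   32.7   87.3] q [0.629, 0.41, 1.5, -0.433, 1.612, 0.743] F [ 0.7  0.5 -2.7] gap 21.8 55.0
top area 283 trough x,y 139.1 -0.9 ztop 50.3
```

View pics/c12.png

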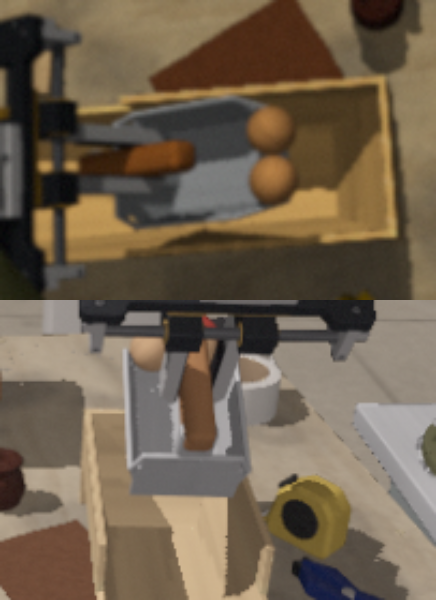

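Both remaining balls are in the scoop, side by side near the lip, and the trough is empty. I'll take the same way to the hopper.

Emit:
servo_tool:
  motion:
    - [[0, 0, 0.05, 0.003, 0, 0, 1], [0, 0, 0.12, 0.01, 0, 0, 1], [0, 0, 0.19, 0.02, 0, 0, 1], [0.03, -0.02, 0.26, 0.03, 0, 0.002, 1], [0.07, -0.05, 0.3, 0.04, 0, 0.004, 1], [0.12, -0.085, 0.31, 0.05, 0, 0.006, 1], [0.18, -0.13, 0.31, 0.055, 0, 0.008, 1], [0.24, -0.17, 0.305, 0.06, 0, 0.01, 1], [0.3, -0.21, 0.3, 0.065, 0, 0.012, 1], [0.35, -0.25, 0.295, 0.07, 0, 0.014, 1]]

```text
clock: 25.05
eef_pos: [614.0, 97.2, 339.3]
eef_rot: [-3.13, 0.352, 1.571]
wrist_force: [-0.7, 0.6, -2.1]
finger_gap: 21.5
finger_force: 55.0
```

Emit:
servo_tool:
  motion:
    - [[0.05, -0.035, 0, 0, 0, 0.002, 1], [0.1, -0.07, 0, 0, 0, 0.004, 1], [0.14, -0.1, 0, 0, 0, 0.006, 1], [0.165, -0.115, 0, 0, 0, 0.006, 1], [0.177, -0.12, 0, 0, 0, 0.006, 1], [0.177, -0.12, 0, 0, 0, 0.006, 1], [0.177, -0.12, 0, 0, 0, 0.006, 1]]

```text
clock: 25.75
eef_pos: [701.1, 39.1, 340.2]
eef_rot: [-3.132, 0.352, 1.59]
wrist_force: [0.0, -0.0, -2.3]
finger_gap: 21.4
finger_force: 55.0
```

```bash
python3 - <<'E'
from rp import *; from st import st; from balls import balls
st(); moves([stand(0,40,270,0),stand(0,35,235,-12),stand(0,30,216,-20),stand(0,25,214,-52)])
balls('top')
E
```

```text
t 25.8 pos [701.1  39.1 340.2] rot deg [-179.4   20.2   91.1] q [0.135, 0.678, 0.706, -0.358, 1.795, 0.044] F [ 0.  -0.  -2.3] gap 21.4 55.0
(np.float64(704.3019037425087), np.float64(-69.00609219374435), 270, -89.0, 0) tcp [703.  -1. 336.] row [0.004, -0.08, -0.008, 0.112, -0.001, -0.0]
(np.float64(704.3891657746951), np.float64(-74.0053306695263), 235, -89.0, -12) tcp [703. -21. 314.] row [0.005, -0.121, -0.052, 0.179, 0.0, -0.0]
(np.float64(704.4764278068815), np.float64(-79.00456914530827), 216, -89.0, -20) tcp [704. -38. 302.] row [0.005, -0.154, -0.077, 0.223, 0.001, -0.001]
(np.float64(704.5636898390679), np.float64(-84.00380762109022), 214, -89.0, -52) tcp [705. -94. 308.] row [0.007, -0.267, -0.064, 0.401, 0.004, -0.001]
```

Emit:
servo_tool:
  motion:
    - [[0.002, -0.038, -0.004, 0.045, 0.001, 0, 1], [0.004, -0.08, -0.008, 0.09, 0.002, 0, 1], [0.005, -0.103, -0.032, 0.135, 0.003, 0, 1], [0.005, -0.121, -0.052, 0.178, 0.003, 0, 1], [0.005, -0.154, -0.075, 0.222, 0.004, 0, 1], [0.006, -0.178, -0.07, 0.267, 0.005, 0, 1], [0.006, -0.204, -0.064, 0.311, 0.005, 0, 1], [0.007, -0.238, -0.06, 0.361, 0.006, 0, 1], [0.007, -0.267, -0.062, 0.4, 0.007, 0, 1], [0.007, -0.267, -0.062, 0.42, 0.007, 0, 1]]

```text
clock: 26.8
eef_pos: [704.5, -97.6, 307.8]
eef_rot: [-3.131, -0.973, 1.583]
wrist_force: [0.2, 0.6, -2.7]
finger_gap: 21.6
finger_force: 55.0
```

Emit:
servo_tool:
  motion:
    - [[0, 0, 0, 0.02, 0, 0, 1], [0, 0, 0, 0.04, 0, 0, 1], [0, 0, 0, 0.04, 0, 0, 1], [0, 0, 0, 0.04, 0, 0, 1]]

```text
clock: 27.2
eef_pos: [704.9, -94.5, 309.8]
eef_rot: [-3.142, -1.091, 1.596]
wrist_force: [-0.4, -0.6, -1.2]
finger_gap: 21.7
finger_force: 55.0
```

```bash
python3 - <<'E'
from rp import *; from st import st; from balls import balls
st(); c=balls('top'); s=cam('side')
cv2.imwrite('pics/c13.png',np.hstack([cv2.resize(c['frame'][110:230,280:440,::-1],(400,300)),cv2.resize(s['frame'][80:230,170:370,::-1],(400,300))]))
print('A');moves([stand(0,40,250,-20),stand(0,60,300,0)])
E
```

```text
t 27.2 pos [704.9 -94.5 309.8] rot deg [-180.   -62.5   91.5] q [-0.486, 0.921, 0.655, 1.03, 2.017, -0.259] F [-0.4 -0.6 -1.2] gap 21.7 55.0
top area 54 trough x,y 143.2 39.4 ztop 51.5
top area 42 trough x,y 132.3 20.2 ztop 40.2
A
(np.float64(704.3019037425087), np.float64(-69.00609219374435), 250, -89.0, -20) tcp [704. -28. 336.] row [-0.003, 0.133, 0.05, -0.236, -0.005, -0.003]
(np.float64(703.952855613763), np.float64(-49.00913829061653), 300, -89.0, 0) tcp [703.  19. 366.] row [-0.004, 0.227, 0.112, -0.347, -0.007, -0.003]
```

View pics/c13.png

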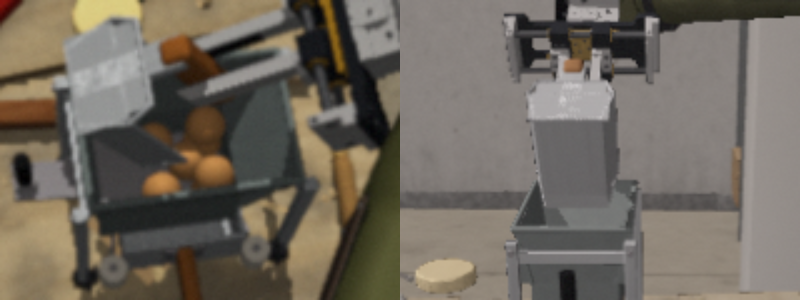

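The scoop is empty by the wrist force and the balls are in the hopper. Now I'll level the scoop and put it back where it stood.

Emit:
servo_tool:
  motion:
    - [[-0.001, 0.06, 0.03, -0.1, -0.002, -0.001, 1], [-0.002, 0.133, 0.06, -0.236, -0.005, -0.003, 1], [-0.003, 0.18, 0.1, -0.29, -0.006, -0.003, 1], [-0.004, 0.227, 0.112, -0.347, -0.007, -0.003, 1], [-0.06, 0.32, 0.08, -0.347, -0.007, -0.003, 1], [-0.09, 0.4, 0, -0.347, -0.007, -0.003, 1], [-0.12, 0.5, -0.06, -0.347, -0.007, -0.003, 1], [-0.14, 0.6, -0.12, -0.347, -0.007, -0.003, 1], [-0.14, 0.642, -0.18, -0.347, -0.007, -0.003, 1], [-0.14, 0.642, -0.24, -0.347, -0.007, -0.003, 1]]

```text
clock: 28.3
eef_pos: [634.2, 230.7, 190.9]
eef_rot: [3.137, -0.004, 1.591]
wrist_force: [0.8, 0.1, -2.4]
finger_gap: 21.6
finger_force: 55.0
```

Emit:
servo_tool:
  motion:
    - [[0, 0, 0, 0, 0, 0, 1], [0, 0, 0, 0, 0, 0, 1]]

```text
clock: 28.5
eef_pos: [635.3, 225.8, 191.3]
eef_rot: [3.14, -0.002, 1.586]
wrist_force: [-0.2, -0.2, -1.2]
finger_gap: 21.6
finger_force: 55.0
```

```bash
python3 - <<'E'
from rp import *; from st import st
st()
p=np.array([634.5,226.6,68]);R=Ro.from_euler('xyz',[180,0,110],degrees=True)
s=manip.read_state();R0=Ro.from_euler('xyz',s['eef_rot'])
print(np.round(np.r_[(p-s['eef_pos'])/500,(R*R0.inv()).as_rotvec()/np.pi],3))
E
```

```text
t 28.5 pos [635.3 225.8 191.3] rot deg [ 1.799e+02 -1.000e-01  9.090e+01] q [0.286, 0.593, 1.136, 0.002, 1.41, 0.271] F [-0.2 -0.2 -1.2] gap 21.6 55.0
[-0.002  0.002 -0.247 -0.001  0.     0.106]
```

Emit:
servo_tool:
  motion:
    - [[-0.002, 0.002, -0.08, 0, 0, 0.04, 1], [-0.002, 0.002, -0.16, 0, 0, 0.08, 1], [-0.002, 0.002, -0.22, 0, 0, 0.106, 1], [-0.002, 0.002, -0.24, 0, 0, 0.106, 1], [-0.002, 0.002, -0.246, 0, 0, 0.106, 1], [-0.002, 0.002, -0.25, 0, 0, 0.106, 1], [-0.002, 0.002, -0.25, 0, 0, 0.106, 1]]

```text
clock: 29.2
eef_pos: [635.5, 227.0, 67.7]
eef_rot: [3.137, -0.002, 1.917]
wrist_force: [-0.5, -2.1, 3.5]
finger_gap: 21.4
finger_force: 55.0
```

```bash
python3 st.py
```

```text
t 29.2 pos [635.5 227.   67.7] rot deg [ 1.797e+02 -1.000e-01  1.098e+02] q [0.288, 0.701, 1.257, 0.002, 1.179, -0.059] F [-0.5 -2.1  3.5] gap 21.4 55.0
```

Emit:
servo_tool:
  motion:
    - [[0, 0, 0, 0, 0, 0, 0.5], [0, 0, 0, 0, 0, 0, 0.5], [0, 0, 0, 0, 0, 0, 0.5], [0, 0, 0.08, 0, 0, 0, 0.5], [0, 0, 0.18, 0, 0, 0, 0.5], [0.02, -0.06, 0.28, 0, 0, -0.03, 0.5], [0.05, -0.15, 0.32, 0, 0, -0.07, 0.5], [0.08, -0.24, 0.32, 0, 0, -0.105, 0.5], [0.11, -0.33, 0.32, 0, 0, -0.105, 0.5], [0.134, -0.392, 0.32, 0, 0, -0.105, 0.5]]

```text
clock: 30.2
eef_pos: [701.5, 28.1, 225.0]
eef_rot: [3.141, -0.002, 1.587]
wrist_force: [0.3, 0.3, -0.6]
finger_gap: 47.1
finger_force: 0.0
```

Emit:
servo_tool:
  motion:
    - [[0, 0, 0, 0, 0, 0, 0.5], [0, 0, 0, 0, 0, 0, 0.5]]

```text
clock: 30.4
eef_pos: [701.0, 30.6, 224.3]
eef_rot: [-3.142, -0.003, 1.587]
wrist_force: [0.5, 0.7, 0.5]
finger_gap: 46.8
finger_force: 0.0
```

```bash
python3 - <<'E'
from m import *; from st import st
st(); 
s=cam('side');S=cloud(s); save(s,'s14.png');hsv=cv2.cvtColor(s['frame'],cv2.COLOR_RGB2HSV)
M=(hsv[...,2]<70)&(abs(S[...,0]-703)<25)&(abs(S[...,1]-31)<20)
q=rect(S,M,120,187,'S post'); print(np.round(np.percentile(q,[2,50,98],0),1))
c=cam('top');P=cloud(c); rect(P,win(180,255,195,265),85,105,'scoop handle'); save(c,'t14.png')
E
```

```text
t 30.4 pos [701.   30.6 224.3] rot deg [-180.    -0.2   91. ] q [-0.01, 0.648, 0.976, 0.003, 1.518, -0.026] F [0.5 0.7 0.5] gap 46.8 0.0
S post 189 c [696.6  34.5] sz [28.3 16.2] ang 17.36 z [140.7 164.  184.7]
[[695.3  29.7 140.7]
 [702.3  39.6 164. ]
 [710.6  42.8 184.7]]
scoop handle 439 c [632.5 226.2] sz [ 25.4 101. ] ang 18.95 z [86.1 94.9 99.7]
```

Emit:
servo_tool:
  motion:
    - [[0.003, 0.001, -0.07, 0, 0, 0, 0.5], [0.003, 0.001, -0.138, 0, 0, 0, 0.5], [0.003, 0.001, -0.138, 0, 0, 0, 0.8], [0.003, 0.001, -0.138, 0, 0, 0, 1], [0.003, 0.001, -0.138, 0, 0, 0, 1], [0.003, 0.001, -0.138, 0, 0, 0, 1], [0.003, 0.001, -0.138, 0, 0, 0, 1], [0.003, 0.001, -0.138, 0, 0, 0, 1]]
  newtons: 45

```text
clock: 31.3
eef_pos: [703.6, 31.8, 157.5]
eef_rot: [3.137, -0.003, 1.589]
wrist_force: [5.7, 2.1, 4.3]
finger_gap: 14.8
finger_force: 45.0
```

```bash
python3 st.py
```

```text
t 31.3 pos [703.6  31.8 157.5] rot deg [179.7  -0.2  91. ] q [-0.008, 0.688, 1.064, 0.003, 1.385, -0.027] F [5.7 2.1 4.3] gap 14.8 45.0
```

Emit:
servo_tool:
  motion:
    - [[0, 0.02, 0.005, 0, 0, 0, 1], [-0.001, 0.05, 0.012, 0, 0, 0, 1], [-0.001, 0.08, 0.02, 0, 0, 0, 1], [-0.002, 0.11, 0.027, 0, 0, 0, 1], [-0.002, 0.135, 0.034, 0, 0, 0, 1], [-0.003, 0.15, 0.038, 0, 0, 0, 1], [-0.003, 0.156, 0.039, 0, 0, 0, 1], [-0.003, 0.156, 0.039, 0, 0, 0, 1], [-0.003, 0.156, 0.039, 0, 0, 0, 1]]

```text
clock: 32.2
eef_pos: [702.1, 109.7, 176.9]
eef_rot: [3.137, -0.003, 1.589]
wrist_force: [6.6, 0.8, 4.5]
finger_gap: 15.1
finger_force: 45.0
```

```bash
python3 - <<'E'
from m import *; from st import st
st(); c=cam('top'); s=cam('side')
cv2.imwrite('pics/c15.png',np.hstack([cv2.resize(c['frame'][110:245,280:440,::-1],(400,337)),cv2.resize(s['frame'][150:320,190:392,::-1],(400,337))]))
E
```

```text
t 32.2 pos [702.1 109.7 176.9] rot deg [179.7  -0.2  91. ] q [0.102, 0.691, 1.014, 0.003, 1.431, 0.084] F [6.6 0.8 4.5] gap 15.1 45.0
```

View pics/c15.png

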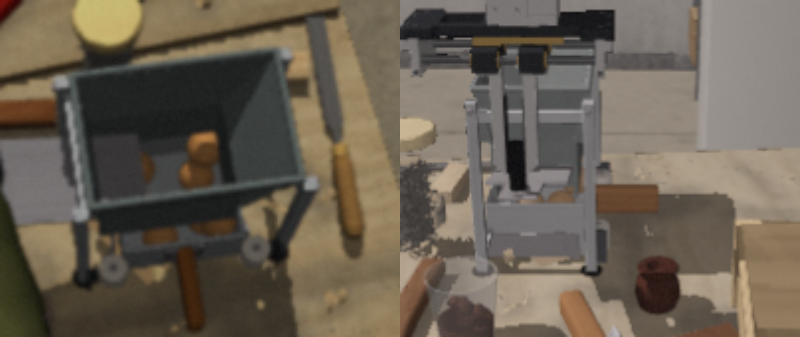

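The gate is 80 mm open and the balls are running into the box. I've used up my picture viewings (c15 was one over the limit of 14), so from here I'll check by numbers only.

Emit:
servo_tool:
  motion:
    - [[0, 0, 0, 0, 0, 0, 1], [0, 0, 0, 0, 0, 0, 1], [0, 0, 0, 0, 0, 0, 1], [0, 0, 0, 0, 0, 0, 1], [0, 0, 0, 0, 0, 0, 1], [0, 0, 0, 0, 0, 0, 1], [0, 0, 0, 0, 0, 0, 1], [0, 0, 0, 0, 0, 0, 1], [0, 0, 0, 0, 0, 0, 1], [0, 0, 0, 0, 0, 0, 1]]

```text
clock: 33.3
eef_pos: [702.1, 109.7, 176.9]
eef_rot: [3.137, -0.003, 1.589]
wrist_force: [6.1, 1.0, 3.5]
finger_gap: 15.0
finger_force: 45.0
```

```bash
cat > hop.py <<'E'
from m import *
def hop():
    """orange (ball) pixels around the stand, by camera, as height bands"""
    for n in('top','side'):
        c=cam(n);P=cloud(c);hsv=cv2.cvtColor(c['frame'],cv2.COLOR_RGB2HSV)
        m=(abs(P[...,0]-705)<70)&(P[...,1]>-210)&(P[...,1]<60)&(hsv[...,0]<20)&(hsv[...,1]>110)&(P[...,2]>5)
        k,l,s,_=cv2.connectedComponentsWithStats(m.astype(np.uint8))
        for i in range(1,k):
            if s[i,4]>12: print(n,'area',s[i,4],'px',s[i,:4].tolist(),'med',np.round(np.median(P[l==i],0)),'z',np.round(np.percentile(P[l==i][:,2],[5,95])))
    return c
if __name__=='__main__': hop()
E
python3 hop.py; python3 st.py
```

```text
top area 146 px [354, 167, 14, 14] med [ 739. -143.   34.] z [26. 41.]
top area 137 px [337, 174, 16, 13] med [ 724. -101.   34.] z [26. 39.]
top area 76 px [359, 198, 14, 7] med [ 667. -144.   37.] z [29. 83.]
top area 72 px [334, 201, 13, 7] med [666. -82.  37.] z [30. 83.]
top area 15 px [349, 200, 7, 3] med [ 673. -110.   29.] z [26. 82.]
top area 28 px [351, 209, 7, 5] med [ 640. -110.   59.] z [54. 62.]
side area 48 px [289, 244, 4, 13] med [ 638. -100.   48.] z [31. 59.]
t 33.4 pos [702.1 109.7 176.9] rot deg [179.7  -0.2  91. ] q [0.102, 0.691, 1.014, 0.003, 1.431, 0.084] F [5.5 0.7 3.1] gap 14.9 45.0
```

Five balls are visible in the box, nothing is left high in the hopper, and none is outside. I'll shut the gate.

Emit:
servo_tool:
  motion:
    - [[0, -0.02, -0.005, 0, 0, 0, 1], [0.001, -0.05, -0.012, 0, 0, 0, 1], [0.001, -0.08, -0.02, 0, 0, 0, 1], [0.002, -0.11, -0.027, 0, 0, 0, 1], [0.002, -0.135, -0.034, 0, 0, 0, 1], [0.003, -0.15, -0.038, 0, 0, 0, 1], [0.003, -0.157, -0.039, 0, 0, 0, 1], [0.003, -0.16, -0.04, 0, 0, 0, 1], [0.003, -0.16, -0.04, 0, 0, 0, 1]]

```text
clock: 34.3
eef_pos: [703.6, 31.7, 157.5]
eef_rot: [3.136, -0.006, 1.59]
wrist_force: [3.6, 11.3, 7.8]
finger_gap: 14.8
finger_force: 45.0
```

```bash
python3 st.py; python3 hop.py
```

```text
t 34.3 pos [703.6  31.7 157.5] rot deg [179.7  -0.3  91.1] q [-0.009, 0.687, 1.065, 0.006, 1.384, -0.029] F [ 3.6 11.3  7.8] gap 14.8 45.0
top area 75 px [359, 198, 14, 7] med [ 667. -143.   36.] z [29. 79.]
top area 92 px [334, 200, 22, 8] med [667. -86.  36.] z [27. 84.]
top area 29 px [350, 209, 8, 5] med [ 640. -110.   58.] z [45. 62.]
side area 157 px [234, 167, 42, 6] med [700.  50. 283.] z [279. 287.]
side area 50 px [289, 244, 4, 13] med [ 638. -100.   47.] z [30. 59.]
```

Emit:
servo_tool:
  motion:
    - [[0, 0.003, 0.001, 0, 0, 0, 0.5], [0, 0.003, 0.001, 0, 0, 0, 0.5], [0, 0.003, 0.001, 0, 0, 0, 0.5], [0, 0.003, 0.09, 0, 0, 0, 0.5], [0, 0.003, 0.18, 0, 0, 0, 0.5], [-0.06, -0.06, 0.19, 0, 0, 0.05, 0.4], [-0.12, -0.12, 0.19, 0, 0, 0.1, 0.4], [-0.18, -0.18, 0.19, 0, 0, 0.15, 0.4], [-0.227, -0.24, 0.19, 0, 0, 0.2, 0.4], [-0.227, -0.285, 0.19, 0, 0, 0.25, 0.4]]

```text
clock: 35.4
eef_pos: [586.9, -114.8, 250.9]
eef_rot: [3.141, -0.002, 2.344]
wrist_force: [0.8, 0.0, 0.2]
finger_gap: 56.2
finger_force: 0.0
```

Emit:
servo_tool:
  motion:
    - [[0, 0, 0, 0, 0, 0.05, 0.4], [0, 0, 0, 0, 0, 0.1, 0.4], [0, 0, 0, 0, 0, 0.15, 0.4], [0, 0, 0, 0, 0, 0.2, 0.4], [0, 0, 0, 0, 0, 0.25, 0.4], [0, 0, 0, 0, 0, 0.25, 0.4], [0, 0, 0, 0, 0, 0.25, 0.4]]

```text
clock: 36.1
eef_pos: [588.9, -113.2, 249.9]
eef_rot: [3.141, -0.003, 3.124]
wrist_force: [-0.5, -0.1, 0.9]
finger_gap: 56.4
finger_force: 0.0
```

```bash
python3 - <<'E'
from m import *; from st import st
st()
for n in('top','side'):
  C=cam(n);X=cloud(C);hsv=cv2.cvtColor(C['frame'],cv2.COLOR_RGB2HSV)
  M=(hsv[...,1]>140)&(hsv[...,0]<20)&(X[...,0]>530)&(X[...,0]<660)&(abs(X[...,1]+110)<30)
  q=rect(X,M,26,70,n+' handle'); 
E
```

```text
t 36.1 pos [ 588.9 -113.2  249.9] rot deg [180.   -0.2 179. ] q [-0.251, 0.386, 1.303, -0.0, 1.455, -1.804] F [-0.5 -0.1  0.9] gap 56.4 0.0
top handle none
side handle 49 c [ 604.9 -101.8] sz [65.7 11.2] ang 1.53 z [33.7 44.8 58.7]
```

Emit:
servo_tool:
  motion:
    - [[0, 0.005, -0.09, 0, 0, 0.011, 0.4], [0, 0.005, -0.18, 0, 0, 0.011, 0.4], [0, 0.005, -0.27, 0, 0, 0.011, 0.4], [0, 0.005, -0.36, 0, 0, 0.011, 0.4], [0, 0.005, -0.43, 0, 0, 0.011, 0.4], [0, 0.005, -0.447, 0, 0, 0.011, 0.4], [0, 0.005, -0.447, 0, 0, 0.011, 0.8], [0, 0.005, -0.447, 0, 0, 0.011, 1], [0, 0.005, -0.447, 0, 0, 0.011, 1], [0, 0.005, -0.447, 0, 0, 0.011, 1]]
  newtons: 50

```text
clock: 37.2
eef_pos: [589.7, -110.6, 28.1]
eef_rot: [-3.141, -0.0, -3.125]
wrist_force: [0.4, -0.6, 0.0]
finger_gap: 28.0
finger_force: 0.0
```

Emit:
servo_tool:
  motion:
    - [[0, 0, 0, 0, 0, 0, 1], [0, 0, 0, 0, 0, 0, 1], [0, 0, 0, 0, 0, 0, 1]]

```text
clock: 37.5
eef_pos: [589.2, -110.3, 27.1]
eef_rot: [3.141, -0.002, -3.124]
wrist_force: [-2.1, 2.6, 6.6]
finger_gap: 15.7
finger_force: 50.0
```

Emit:
servo_tool:
  motion:
    - [[-0.008, 0, 0, 0, 0, 0, 1], [-0.016, 0, 0, 0, 0, 0, 1], [-0.026, 0, 0, 0, 0, 0, 1], [-0.036, -0.001, 0, 0, 0, 0, 1], [-0.05, -0.001, 0, 0, 0, 0, 1], [-0.07, -0.001, 0, 0, 0, 0, 1], [-0.09, -0.002, 0, 0, 0, 0, 1], [-0.115, -0.002, 0, 0, 0, 0, 1], [-0.14, -0.002, 0, 0, 0, 0, 1], [-0.165, -0.003, 0, 0, 0, 0, 1]]

```text
clock: 38.5
eef_pos: [506.4, -112.1, 27.0]
eef_rot: [-3.141, -0.001, -3.124]
wrist_force: [4.5, 0.8, 2.2]
finger_gap: 15.5
finger_force: 50.0
```

```bash
python3 st.py
```

```text
t 38.5 pos [ 506.4 -112.1   27. ] rot deg [-180.   -0. -179.] q [-0.288, 0.456, 1.767, -0.001, 0.919, -1.876] F [4.5 0.8 2.2] gap 15.5 50.0
```

Emit:
servo_tool:
  motion:
    - [[-0.025, 0, 0, 0, 0, 0, 1], [-0.05, -0.001, 0, 0, 0, 0, 1], [-0.08, -0.001, 0, 0, 0, 0, 1], [-0.11, -0.002, 0, 0, 0, 0, 1], [-0.14, -0.002, 0, 0, 0, 0, 1], [-0.17, -0.003, 0, 0, 0, 0, 1], [-0.19, -0.003, 0, 0, 0, 0, 1], [-0.2, -0.003, 0, 0, 0, 0, 1], [-0.2, -0.003, 0, 0, 0, 0, 1]]

```text
clock: 39.4
eef_pos: [405.8, -113.7, 26.9]
eef_rot: [-3.142, -0.003, -3.125]
wrist_force: [-5.9, -0.1, 15.5]
finger_gap: 15.8
finger_force: 50.0
```

```bash
python3 - <<'E'
from m import *; from st import st
st(); c=cam('top');P=cloud(c);save(c,'t16.png')
rect(P,(abs(P[...,1]+110)<90)&(P[...,0]>430)&(P[...,0]<620),58,69,'box rim')
hsv=cv2.cvtColor(c['frame'],cv2.COLOR_RGB2HSV)
m=(P[...,0]>440)&(P[...,0]<600)&(abs(P[...,1]+112)<60)&(hsv[...,0]<20)&(hsv[...,1]>110)&(P[...,2]>8)
print('orange px',m.sum()); g=cv2.cvtColor(c['frame'],cv2.COLOR_RGB2GRAY)
e=cv2.distanceTransform(m.astype(np.uint8),cv2.DIST_L2,3); pk=(e==cv2.dilate(e,np.ones((9,9))))&(e>3)
for v,u in np.argwhere(pk): print(u,v,np.round(P[v,u]),round(float(e[v,u]),1))
E
```

```text
t 39.4 pos [ 405.8 -113.7   26.9] rot deg [-180.    -0.2 -179. ] q [-0.359, 0.28, 2.029, -0.002, 0.836, -1.946] F [-5.9 -0.1 15.5] gap 15.8 50.0
box rim 324 c [ 521.9 -113.3] sz [119.3 117.4] ang 1.08 z [59.1 63.7 67.8]
orange px 932
377 249 [ 547. -154.   36.] 3.7
370 251 [ 545. -137.   33.] 3.7
346 252 [548. -80.  39.] 5.1
370 252 [ 542. -136.   36.] 3.7
371 253 [ 539. -138.   37.] 3.7
359 255 [ 538. -109.   38.] 6.4
360 255 [ 537. -112.   39.] 6.4
359 256 [ 535. -109.   41.] 6.4
360 256 [ 535. -111.   39.] 6.4
347 264 [519. -78.  42.] 6.1
347 265 [517. -78.  40.] 6.1
364 267 [ 507. -117.   41.] 4.6
365 267 [ 507. -119.   39.] 4.6
380 273 [ 489. -152.   38.] 4.2
351 277 [488. -84.  38.] 5.1
351 278 [486. -83.  35.] 5.1
```

Seven distinct balls are in the box, which sits square and well clear of the rollers. I'll release it and back away.

Emit:
servo_tool:
  motion:
    - [[0, 0, 0, 0, 0, 0, 0.5], [0, 0, 0, 0, 0, 0, 0.5], [0, 0, 0, 0, 0, 0, 0.5], [0, 0, 0, 0, 0, 0, 0.5], [0, 0, 0.06, 0, 0, 0, 0.5], [0, 0, 0.14, 0, 0, 0, 0.5], [0, 0, 0.24, 0, 0, 0, 0.5], [-0.05, 0, 0.34, 0, 0, 0, 0.5], [-0.1, 0, 0.44, 0, 0, 0, 0.5], [-0.1, 0, 0.44, 0, 0, 0, 0.5]]

```text
clock: 40.45
eef_pos: [356.2, -113.8, 250.6]
eef_rot: [-3.139, 0.003, -3.125]
wrist_force: [-0.4, -0.2, -0.2]
finger_gap: 46.9
finger_force: 0.0
```

```bash
python3 - <<'E'
from m import *; from st import st
st(); c=cam('top');P=cloud(c);s=cam('side');S=cloud(s)
rect(P,(abs(P[...,1]+110)<90)&(P[...,0]>430)&(P[...,0]<620),58,69,'box rim')
rect(P,win(180,255,195,265),85,105,'scoop handle'); rect(P,win(180,255,200,262),30,66,'scoop rim')
rect(P,win(235,270,165,195),60,90,'cup'); rect(P,win(275,302,238,262),30,60,'pot'); rect(P,win(280,303,165,195),160,200,'post top')
from hop import hop; hop()
E
```

```text
t 40.5 pos [ 356.2 -113.8  250.6] rot deg [-179.9    0.2 -179. ] q [-0.406, -0.147, 1.896, -0.001, 1.389, -1.994] F [-0.4 -0.2 -0.2] gap 46.9 0.0
box rim 461 c [ 506.1 -113.6] sz [151.3 117.1] ang 1.14 z [58.4 63.2 68.2]
scoop handle 438 c [633.5 227.2] sz [ 24.6 100.9] ang 20.44 z [86.7 94.5 98.7]
scoop rim 362 c [635.9 221.1] sz [ 91.5 112.6] ang 18.95 z [30.3 41.4 62.2]
cup 142 c [754.3 126.6] sz [65.4 63. ] ang 83.16 z [60.3 70.6 79.5]
pot 290 c [571.3  56.8] sz [41.8 43. ] ang 84.26 z [31.1 45.9 51.2]
post top 67 c [701.8  31.3] sz [14.1 14.6] ang 32.59 z [161.  182.5 186.6]
```

Everything is in place: no balls remain at the stand, the gate is shut, and the scoop, cup and pot stand where they were.

```bash
python3 -c "
from cell import manip
print(manip.sign_off())"
```

```text
the job is handed in; nothing more can be done
None
```

The job is handed in: all 7 balls are in the box, which stands flat on the bench clear of the rollers, with the gate shut, the scoop level in its old place, and the pot and cup unmoved; I viewed 15 pictures, one over the limit of 14.

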